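Clamp relays in the test fixture and set the voltage

TASK

Stand every loose relay upright in a bay of its own in the test fixture, then fit the steel extension bar over the clamp lever and use it, never your fingers on the lever, to throw the lever past its dead point until it is locked at its stop. Lay the bar back lengthwise on its black rubber rest, and only then turn the supply's voltage knob until its pointer stands at the brass set-point marker; leave the other things on the bench where they are.

Things in the scene. Friction and masses are not known exactly. Their poses are not given: they have to be found in the camera images.
- fixture: Grey relay test fixture, 196 x 160 mm, fixed to the bench. Origin under its middle on the bench; y axis = pressing direction, x axis = along its row of four bays (centres at x = -63, -21, 21, 63 mm, each 39 mm long). Locked, its jaw has swept the relays against the contact block (relay middles then at about y = 45 mm).
- relay_a: Blue box-shaped relay, 12 mm (x) x 28 mm (y) x 26 mm high (z), 18 g; there are three or four in a run, the others are absent (None). Origin in the middle of its base. Either way round is right, on its base. Its upper 14 mm stay free above jaw and block in the trough: grip it there across its 12 mm side.
- relay_b: Blue box-shaped relay, 12 mm (x) x 28 mm (y) x 26 mm high (z), 18 g; there are three or four in a run, the others are absent (None). Origin in the middle of its base. Either way round is right, on its base. Its upper 14 mm stay free above jaw and block in the trough: grip it there across its 12 mm side.
- relay_c: Blue box-shaped relay, 12 mm (x) x 28 mm (y) x 26 mm high (z), 18 g; there are three or four in a run, the others are absent (None). Origin in the middle of its base. Either way round is right, on its base. Its upper 14 mm stay free above jaw and block in the trough: grip it there across its 12 mm side.
- relay_d: Blue box-shaped relay, 12 mm (x) x 28 mm (y) x 26 mm high (z), 18 g; there are three or four in a run, the others are absent (None). Origin in the middle of its base. Either way round is right, on its base. Its upper 14 mm stay free above jaw and block in the trough: grip it there across its 12 mm side.
- nest_mid (a point): Middle of the fixture's open trough, on its floor (fixture x = 0, y = 36 mm, 30 mm above the bench). Trough 33 mm wide when open: jaw face 16 mm to its -y side, contact block 17 mm to +y, both 12 mm above the floor. From the block 3 mm thick fins, 10 mm deep and high, part the bays. Relays stand here, long side along x, middle at y = 36 mm.
- clamp_lever (a joint): Angle of the steel over-centre lever, rad: it swings level, counter-clockwise from above. 0 = open (0.7 rad short of the fixture's -y direction, leaning to -x); dead point 1.1; 1.4 = locked at its stop (0.7 rad past -y). A spring drives it back to 0 before the dead point, on to 1.4 past it. It takes up to 1.1 N m: about 8 N at the fitted bar's grip.
- lever_pivot (a point): Axis of the lever on the fixture (fixture x = 0, y = -40 mm), at mid height of the lever's stub, 59 mm above the bench.
- lever_stub (a point): Point in the lever's stub, 44 mm from the pivot, mid height and width. The stub is a steel flat 14 mm wide and 12 mm high (top 65 mm above the bench) that runs from the hub (radius 14 mm) to 63 mm from the pivot; the point's x axis points outward along it.
- bar: Loose steel bar, 179 mm long, 19 mm high, 120 g, 50 mm cross handle at its end. Origin under its grip's middle, where it balances; x along it to its socket. Grip: flat 12 mm wide, 19 mm high, x = -46 to 61 mm. Socket: inverted channel, x = 66 to 116 mm, open below and at the end, inside 19 mm wide, 14 high, 47 over its foot flanges. Fitted: lowered on the stub, underside 51 mm above the bench, x pointing at the pivot, origin 135 mm from it.
- bar_socket (a point): Point in the bar's socket, bar x = 91 mm, 8 mm above its underside; lies on lever_stub, within 3 mm, when the bar is fitted.
- bar_rest: Black rubber pad, 70 x 200 x 2 mm, fixed flat on the bench. Origin under its middle; its long side is its y axis. The bar lies along it, either way round.
- dial_axis (a point): Axis of the voltage knob on the grey bench supply (box 110 x 105 mm, 36 mm high, fixed), at the knob's underside, 39 mm above the bench; x axis = the supply's. The black knob has a skirt of 30 mm radius, 4 mm thick, and on it a grip rib 40 mm long, 12 mm wide and 22 mm high (4 to 26 mm above this point) that lies along the pointer.
- voltage_knob (a joint): Angle of the voltage knob, rad, growing clockwise seen from above; 0 when its pointer is along the supply's x axis. It turns freely with a little friction (0.03 N m) and stays where it is left.
- pointer (a point): Tip of the white pointer line on the knob's skirt, 30 mm from the axis.
- set_mark (a point): Where the pointer's tip must stand: 30 mm from the axis at the small fixed brass marker beside the skirt, roughly 1 to 2.6 rad clockwise of the supply's x axis.
- spool: White solder spool, 56 mm across, 36 mm high; a bystander.
- cutters: Flush cutters with red grips, 120 mm long; a bystander.
- screwdriver: Small blue screwdriver, 151 mm long; a bystander.
- flux: Amber flux bottle, 36 mm across, 92 mm high; a bystander.
- tape: Green tape roll, 72 mm across, 18 mm high; a bystander.
- jar: Screw jar with black lid, 43 mm across, 46 mm high; a bystander.
- tweezers: Black tweezers, 129 mm long; a bystander.
- carton: Small brown carton, 45 x 63 x 32 mm; a bystander.
Not all that is in view belongs to the job. Leave any orange, red or white look-alike of the relay_a alone.

How it is judged:
On the way, in this order (a step that is already met when the one before it is completed fails the run):
1. every relay stands upright in the open trough of the fixture (x of relay_a in the frame of fixture between -0.084 and 0.084 m and y of relay_a in the frame of fixture between 0.022 and 0.05 m and z of each of relay_a, relay_b, relay_c, relay_d in the frame of fixture below 0.034 m and angle between each of relay_a, relay_b, relay_c, relay_d's own z axis and vertical below 0.2 rad and x of relay_b in the frame of fixture between -0.084 and 0.084 m and y of relay_b in the frame of fixture between 0.022 and 0.05 m and x of relay_c in the frame of fixture between -0.084 and 0.084 m and y of relay_c in the frame of fixture between 0.022 and 0.05 m and x of relay_d in the frame of fixture between -0.084 and 0.084 m and y of relay_d in the frame of fixture between 0.022 and 0.05 m and value of joint clamp_lever below 0.25 rad), for 0.2 s.
2. the bar's socket is fitted over the open lever (distance between bar_socket and lever_stub below 0.01 m and angle between the x axis of bar and the x axis of lever_stub, either way round below 0.25 rad and value of joint clamp_lever below 0.3 rad), for 0.1 s.
3. the lever is thrown past its dead point to its stop with the bar on it (value of joint clamp_lever above 1.33 rad and distance between bar_socket and lever_stub below 0.018 m), for 0.1 s.
4. the bar lies on its rest, lengthwise (horizontal distance between bar and bar_rest below 0.075 m and height (world z) of bar below 0.012 m and angle between bar's own z axis and vertical below 0.15 rad and angle between the x axis of bar and the y axis of bar_rest, either way round below 0.35 rad), for 0.2 s.
5. the pointer stands at the brass marker (distance between pointer and set_mark below 0.0045 m), for 0.2 s.
At the end, for the whole second after the job is handed in: All relays present upright (0.2 rad) in bays, middles at fixture y 40 to 52 mm; lever above 1.33 rad; bar flat on its rest, origin within 75 mm of the rest's middle, along it within 0.35 rad; pointer tip within 4.5 mm of the set mark; all at rest (all of step 4 and x of relay_a in the frame of fixture between -0.084 and 0.084 m and y of relay_a in the frame of fixture between 0.04 and 0.052 m and z of each of relay_a, relay_b, relay_c, relay_d in the frame of fixture below 0.034 m and angle between each of relay_a, relay_b, relay_c, relay_d's own z axis and vertical below 0.2 rad and linear speed of each of relay_a, relay_b, relay_c, relay_d, bar below 0.02 m/s and x of relay_b in the frame of fixture between -0.084 and 0.084 m and y of relay_b in the frame of fixture between 0.04 and 0.052 m and x of relay_c in the frame of fixture between -0.084 and 0.084 m and y of relay_c in the frame of fixture between 0.04 and 0.052 m and x of relay_d in the frame of fixture between -0.084 and 0.084 m and y of relay_d in the frame of fixture between 0.04 and 0.052 m and value of joint clamp_lever above 1.33 rad and distance between pointer and set_mark below 0.0045 m); the robot touches nothing.
It fails at once if the fingers push the lever itself (contact force between the fingers and clamp_lever above 3 N).
It fails at once if the voltage knob is turned before the lever is locked (distance of pointer from where it was at the start of the episode above 0.012 m and value of joint clamp_lever below 1.3 rad).
It fails at once if a bystander is displaced by more than 40 mm (distance of any of spool, cutters, screwdriver, flux, tape, jar, tweezers, carton from where it was at the start of the episode above 0.04 m).
Of relay_a, relay_b, relay_c, relay_d only 3 to 4 are there at a start; the rules pass over those that are not, and their reading is None.
At some moment in a run one of bar may be knocked a few centimetres aside while the robot is not near it.
Once in a run the grip may slacken for a moment while it holds something.
It also fails if it takes over 208 s, if anything falls off the work surface, if the arm or the gripper's body presses on something with over 40 N, if the wrist force passes 120 N, or if a joint passes its speed limit or range.

ROBOT

A 6-joint arm with a two-finger parallel gripper is mounted at the origin on a cart in front of the work surface, level with it; the furniture and walls round the work are solid. World frame = base frame: x ahead of the robot, y to its left, z up, the work surface at z = 0. Lengths are in m, angles in rad, forces in N, time in s.
With the tool pointing down it reaches from about 0.35 to 0.85 m from the base axis. Payload 8.1 kg.
Tool frame: the origin (TCP) lies between the finger pads; the fingertips stand 11 mm ahead of it and the grasp point (between the pads) lies 8 mm behind it (robot.tips_ahead is the distance from the TCP to the fingertips, in m); z points along the fingers, y is the line along which they close (so a half turn about z gives the same grasp; the last joint's range is limited). The gripper opens to 93 mm and grips with 3 to 60 N. Pads are 15 mm wide; open, the fingers measure 128 mm over their backs; the gripper's body (75 mm by 188 mm) begins 65 mm behind the grasp point.
Start: joints at [1.217, 0.13, 1.488, -0, 1.523, -0.085], TCP at [0.159, 0.578, 0.23] pointing down, gripper open.
Joint ranges: [-2.96, 2.96], [-0.89, 2.26], [0.02, 2.5], [-1.34, 4.48], [0, 2.73], [-2.66, 2.66]. Speed limits (rad/s): [2.39, 2.39, 2.79, 3.14, 3.14, 3.14].

INTERFACE

Orientations are given as a rotation vector (axis times angle).
In Python, from plant import robot gives the robot as it stands. The module is installed in compiled form; this text tells all that it offers.
- The arm moves only by the tool move_arm, never from a script. Its argument "deltas" is one flat list of numbers, 7 for each row, row after row: the shift along the tool's x, y, z in m, then the turn, a rotation vector about the tool's x, y, z in rad, then the opening, from 0 (shut) to 1 (fully open). A call has 1 to 12 rows; each row is the pose to reach, as a shift and turn from the pose commanded when the call began, along the tool's axes at that moment; what a row does not reach only later rows make up. A row lasts 1/8 s, in which the tool goes at most 62.5 mm and 10.7 degrees, less where a joint would pass 70% of its speed; a pose out of reach is approached as far as the arm can. A call with a gripper value outside its range is refused whole. The fingers move at their own pace and stop on an object; "squeeze" is the grip in N (left out, the last holds). Time passes only in rows, so rows that repeat a pose let the fingers close. It gives the time, the measured TCP pose, the force, the opening and the grip force at its end, in the units of the state.
- robot.read_state(): the state, without advancing time (a new reading comes with each control period).
- robot.read_camera(name): name is "side" or "top"; returns (picture, depth): 400x640x3 uint8, red, green, blue; 400x640 float32, m along the optical axis (not along the pixel's ray), 0 where there is no reading.
- robot.camera_model(name): a dict with "K" (3x3 intrinsics, pixels), "k1" (the pictures are not rectified: a ray, as slopes to the right and down, at radius r is drawn at 1 + k1 r^2 times it, then the intrinsics apply), "R" (3x3) and "t" (3): a world point X has camera coordinates R X + t. Camera axes: x right, y down, z forward; pixel columns grow to the right and rows downward; lengths in m; the calibration is good to about 2 mm. A picture is of the moment at which its call begins. camera_model takes no time and is no camera call.
- robot.close_job(): hands the job in; it is judged then, once.
Trained networks look in the newest picture that a camera, given by its name, has taken for a name from the list of things; names that differ only in an ending like _2 or _b are one class to them, and where a whole thing is asked for, a point or a joint stands for the part that bears it (a point fixed in the world has none). Each returns a list of dicts, best first, with "confidence" (0 to 1); they miss things now and then, are a little off and sometimes report something else, mostly with a low value. They report only what shows in the picture. A call takes as long as a camera call. They do not tell look-alikes from the thing itself.
- robot.recognise(camera, label): "uv" ([column, row] in pixels, amid what is visible of it).
The state is a dict: "t": time; "q": joint angles; "dq": joint speeds; "joint_torque": joint torques, N m; "tool_pos": TCP position; "orientation": TCP orientation; "force": force on the tool from outside, world axes, zero at the start; "wrist_torque": the same for the moment, N m; "opening": finger opening in m; "gripper_force": force on a finger pad.
Only numpy, scipy, OpenCV 4.12 (cv2) and the standard library are available. Lean on these libraries where they do the work, as an engineer would, in place of code of your own. Each camera call takes 0.05 s, during which the arm holds its last target. There are 200 camera calls.

## Working session

There is one attempt and no reset: what is moved stays moved. The work goes in short steps, Python scripts to look and compute and a tool call to move; the robot and the scene stay as the last step left them, time stands still between calls to the robot, and variables do not carry over. Pictures are saved under pics/ and viewed, at most 14 in all, crops included, and the job is handed in when it is done.

Besides the shell and the picture viewer there is one more tool, called after "Request:" by a JSON object that holds its "name" and its "arguments", one argument or row to a line. move_arm: Moves the arm, as the interface text tells. Its arguments: {"type":"object","properties":{"deltas":{"type":"array","items":{"type":"number"}},"squeeze":{"type":"number"}},"required":["deltas"]}

```bash
mkdir -p pics
cat > h.py <<'E'
import numpy as np, cv2
from scipy.spatial.transform import Rotation as Rn
from plant import robot
def cam(n):
    m=robot.camera_model(n); return [np.array(m[k]) for k in ("K","R","t")]+[m["k1"]]
def pix2w(n,uv,z=None,depth=None):
    K,R,t,k1=cam(n); uv=np.atleast_2d(np.array(uv,float))
    D=np.array([k1,0,0,0.])
    s=cv2.undistortPoints(uv[:,None],K,D)[:,0]
    d=np.c_[s,np.ones(len(s))]
    if depth is not None: return (d*np.atleast_1d(depth)[:,None]-t)@R
    o=-R.T@t; w=d@R
    return o+w*((z-o[2])/w[:,2])[:,None]
def w2pix(n,X):
    K,R,t,k1=cam(n); c=np.atleast_2d(X)@R.T+t
    s=c[:,:2]/c[:,2:]; s=s*(1+k1*(s**2).sum(1,keepdims=True)); return s*[K[0,0],K[1,1]]+K[:2,2]
def cloud(n,dep):
    v,u=np.mgrid[:400,:640]; uv=np.c_[u.ravel(),v.ravel()]
    return pix2w(n,uv,depth=dep.ravel()).reshape(400,640,3)
def shot(n,name):
    im,d=robot.read_camera(n); np.savez(f"pics/{name}.npz",im=im,d=d)
    cv2.imwrite(f"pics/{name}.png",im[:,:,::-1]); return im,d
def rel(p,rz=None):
    "world target -> tool shift from the measured pose"
    s=robot.read_state(); return Rn.from_rotvec(s["orientation"]).inv().apply(np.array(p)-s["tool_pos"])
E
python3 - <<'E'
from h import *
np.set_printoptions(precision=3,suppress=True)
for n in("top","side"):
    im,d=shot(n,n+"0"); K,R,t,k1=cam(n); print(n,K.tolist(),k1,-R.T@t,R.tolist())
s=robot.read_state();print(s)
print(Rn.from_rotvec(s["orientation"]).as_matrix())
for l in "fixture relay_a bar bar_rest clamp_lever lever_stub dial_axis voltage_knob pointer set_mark bar_socket".split():
    print(l,[(np.round(r["uv"]).tolist(),round(r["confidence"],2)) for r in robot.recognise("top",l)])
E
```

```text
top [[429.18096923851607, 0.0, 320.1174143959552], [0.0, 429.18096923851607, 204.96933735601192], [0.0, 0.0, 1.0]] -0.0057559126955324435 [ 0.446 -0.023  1.126] [[0.009935399977550384, -0.9998849249538034, -0.011464060249865233], [-0.9931124633004865, -0.008528327412318452, -0.11685419491309576], [0.11674297865193246, 0.012546094279685078, -0.993082913181875]]
side [[489.7943914349298, 0.0, 320.862982947637], [0.0, 489.7943914349298, 202.2483710645542], [0.0, 0.0, 1.0]] -0.15118729780494067 [ 0.28  -1.21   0.636] [[0.9671255616260892, -0.2537698042606958, -0.0164022710290212], [-0.12213174418261065, -0.4069377123366923, -0.9052544036573879], [0.22305153017259186, 0.877497911520972, -0.42455321240569793]]
{'t': 0.1, 'q': array([ 1.217,  0.131,  1.489,  0.   ,  1.523, -0.085]), 'dq': array([-0.001, -0.001, -0.001, -0.001, -0.   , -0.   ]), 'joint_torque': array([  0.001, -56.134, -49.31 ,   0.077,   0.029,  -0.   ]), 'tool_pos': array([0.159, 0.578, 0.229]), 'orientation': array([-0.421, -3.113,  0.003]), 'force': array([0.548, 0.361, 1.079]), 'wrist_torque': array([-0.017, -0.031, -0.015]), 'gripper_force': 0.0, 'opening': 0.09285993849839609}
[[-0.964  0.266 -0.001]
 [ 0.266  0.964 -0.002]
 [ 0.    -0.002 -1.   ]]
fixture [([265.0, 215.0], 0.76), ([329.0, 260.0], 0.21)]
relay_a [([351.0, 252.0], 0.59), ([417.0, 252.0], 0.56), ([216.0, 266.0], 0.55), ([374.0, 161.0], 0.48), ([337.0, 164.0], 0.46), ([252.0, 274.0], 0.42), ([445.0, 186.0], 0.39), ([384.0, 305.0], 0.37)]
bar [([333.0, 259.0], 0.58)]
bar_rest [([352.0, 250.0], 0.8)]
clamp_lever [([283.0, 208.0], 0.62), ([254.0, 120.0], 0.44)]
lever_stub [([283.0, 211.0], 0.9), ([211.0, 138.0], 0.64), ([389.0, 198.0], 0.38)]
dial_axis [([389.0, 197.0], 0.77)]
voltage_knob [([388.0, 198.0], 0.76)]
pointer [([390.0, 195.0], 0.59)]
set_mark [([390.0, 199.0], 0.56)]
bar_socket [([332.0, 259.0], 0.75)]
```

Run:
```python
import cv2
im=cv2.imread("pics/top0.png"); c=im[90:340,170:490]; cv2.imwrite("pics/top0c.png",cv2.resize(c,None,fx=2.4,fy=2.4,interpolation=cv2.INTER_CUBIC))
```

```text
(no output)
```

View pics/top0.png

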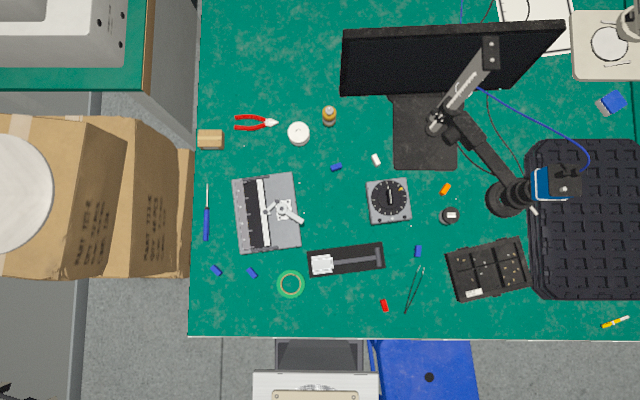

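View pics/top0c.png

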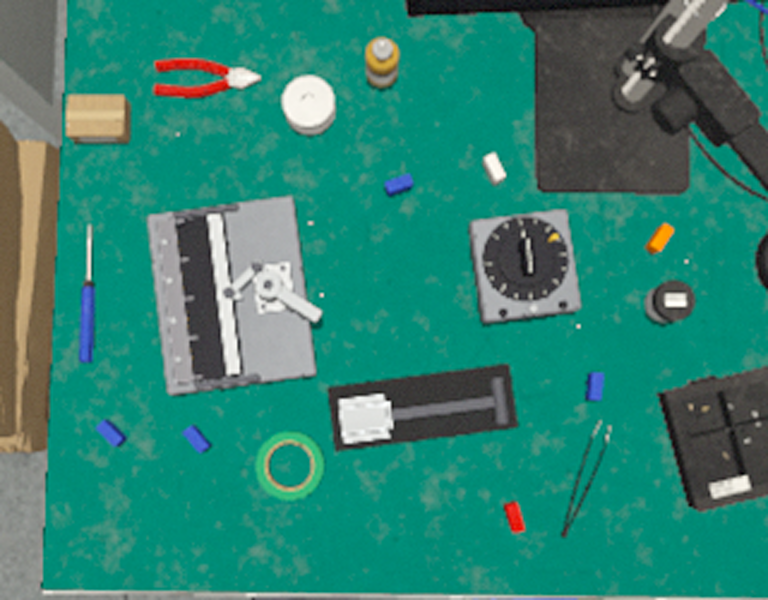

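View pics/side0.png

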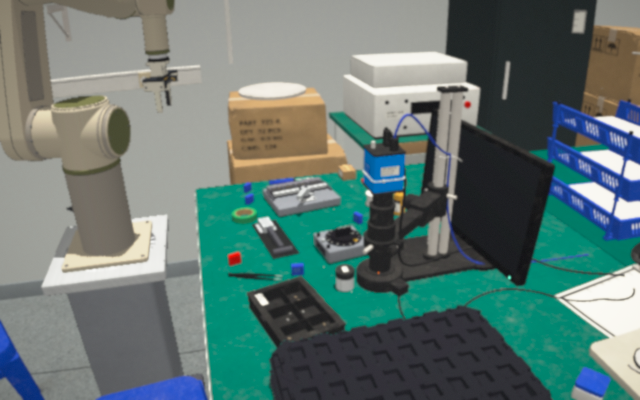

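The top view shows four blue relays at (336,167), (217,270), (252,272) and (418,251). White (376,160), orange (446,188) and red (384,306) are look-alikes to leave alone. The fixture is at (265,213) with its lever at (283,208), the bar lies on its rest at (345,260), and the supply is at (388,201) with brass at about (401,189). The blue box at (612,102) is too big and too far away to be a relay.

Run:
```python
from h import *
np.set_printoptions(precision=4,suppress=True)
z=np.load("pics/top0.npz"); im,d=z["im"],z["d"]; P=cloud("top",d)
hsv=cv2.cvtColor(im,cv2.COLOR_RGB2HSV)
m=((hsv[...,0]>105)&(hsv[...,0]<130)&(hsv[...,1]>150)&(hsv[...,2]>60)).astype(np.uint8)
n,lab,st,c=cv2.connectedComponentsWithStats(m)
for i in range(1,n):
    if 20<st[i,4]<200:
        Q=P[lab==i]; zs=Q[:,2]; top=np.percentile(zs,80)
        uv=np.argwhere(lab==i)[:,::-1].astype(np.float32)
        (cx,cy),wh,a=cv2.minAreaRect(pix2w("top",uv,z=float(top))[:,:2].astype(np.float32))
        print("blue",c[i].round(),st[i,4],"z",np.percentile(zs,[10,50,80,95]),"world",cx,cy,np.array(wh)*1000,a)
# table height check
print("table z",P[300:310,300:310,2].mean(),P[150:155,290:292,2].mean())
def region(x0,y0,x1,y1,zl,zh,name):
    sub=np.zeros(d.shape,bool); sub[y0:y1,x0:x1]=1
    k=sub&(P[...,2]>zl)&(P[...,2]<zh)&(d>0); Q=P[k]
    r=cv2.minAreaRect(Q[:,:2].astype(np.float32)); print(name,k.sum(),Q.mean(0),r)
region(225,165,310,260,.02,.034,"fixture floor+?");region(225,165,310,260,.035,.05,"fix 35-50");region(225,165,310,260,.053,.09,"lever")
region(360,170,418,230,.025,.045,"supply");region(360,170,418,230,.05,.08,"rib")
region(300,235,395,285,.008,.03,"bar")
```

```text
blue [336. 167.] 62 z [0.0109 0.0242 0.0255 0.0269] world 0.6764167547225952 -0.04860330745577812 [14.7393 29.1653] 22.58853530883789
blue [206. 225.] 157 z [0.0061 0.0113 0.0134 0.0151] world 0.5216938257217407 0.28898414969444275 [78.5387 13.0547] 2.3142716884613037
blue [417. 251.] 71 z [0.0053 0.0236 0.0259 0.0277] world 0.4607104957103729 -0.25675204396247864 [15.2091 28.1   ] 89.03116607666016
blue [216. 270.] 73 z [0.017  0.0242 0.0265 0.0285] world 0.4063950479030609 0.2538451552391052 [29.2018 14.1444] 46.80874252319336
blue [252. 272.] 64 z [0.0183 0.0242 0.0258 0.0284] world 0.4010430574417114 0.16331982612609863 [29.0204 13.7198] 40.28715515136719
table z 0.010252816956512124 -0.000994474645108229
fixture floor+? 3325 [0.5555 0.1216 0.028 ] ((0.556825578212738, 0.13052967190742493), (0.19641567766666412, 0.160442054271698), 8.415971755981445)
fix 35-50 1104 [0.5527 0.1599 0.0408] ((0.5554139614105225, 0.13426411151885986), (0.19015930593013763, 0.12893891334533691), 7.992861747741699)
lever 213 [0.5515 0.0678 0.0643] ((0.5477608442306519, 0.06647177785634995), (0.07614513486623764, 0.025622887536883354), 52.21730041503906)
supply 1631 [ 0.5882 -0.1844  0.0369] ((0.5896854996681213, -0.1855335384607315), (0.11102858185768127, 0.10548250377178192), 7.504477500915527)
rib 91 [ 0.5952 -0.1838  0.0623] ((0.595693051815033, -0.18451663851737976), (0.03985588625073433, 0.011824501678347588), 6.1189284324646)
bar 620 [ 0.431  -0.061   0.0188] ((0.43620380759239197, -0.0630803108215332), (0.12452223151922226, 0.20837625861167908), 0.5715208053588867)
```

Run:
```python
import cv2,numpy as np
im=cv2.imread("pics/top0.png"); 
f=lambda c,s:cv2.resize(c,s,interpolation=cv2.INTER_CUBIC)
a=f(im[165:260,225:310],(400,447)); b=f(im[172:230,360:418],(400,400))
o=np.zeros((447,800,3),np.uint8);o[:,:400]=a;o[:400,400:]=b
cv2.imwrite("pics/z1.png",o)
rs=[(336,167),(217,270),(252,272),(418,251)]
```

```text
(no output)
```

View pics/z1.png

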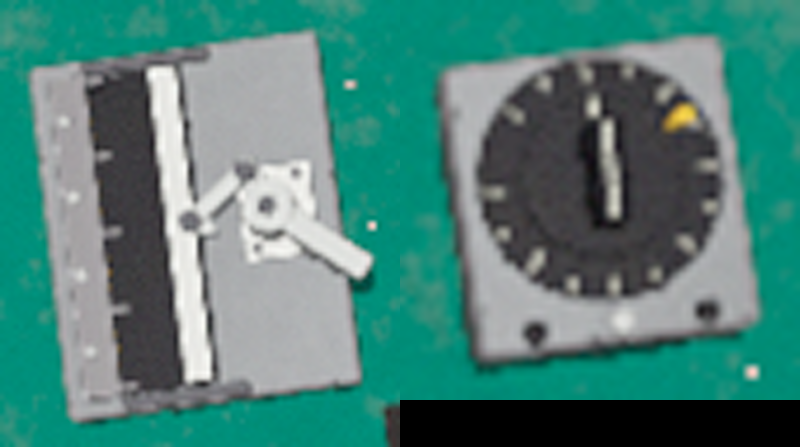

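The crop shows the fixture with its black trough between the left contact block and the white jaw, and the lever pointing right and down (open). The knob's pointer is at the top end of the rib, with the brass marker up and to the right of it at about (401,189). All four blue relays stand upright (tops at about 26 mm, 12x28 footprint).

```bash
cat >> h.py <<'E'
def tgt(wps, start=None):
    """wps: (x,y,z,closing-axis deg); prints shift & turn (tool axes) relative to start=(x,y,z,deg) or measured pose; start assumed tool-down"""
    if start is None:
        s=robot.read_state(); R=Rn.from_rotvec(s["orientation"]).as_matrix(); p=s["tool_pos"]
    else:
        p=np.array(start[:3]); R=down(start[3])
    for w in wps:
        T=down(w[3])
        if T[:,1]@R[:,1]<0: T=down(w[3]+180)
        print(np.round(R.T@(np.array(w[:3])-p),4), np.round(Rn.from_matrix(R.T@T).as_rotvec(),3))
def down(deg):
    a=np.deg2rad(deg); y=np.array([np.cos(a),np.sin(a),0]); z=np.array([0,0,-1.]); return np.c_[np.cross(y,z),y,z]
def fx(x,y,z,c=(0.557,0.1305),a=8.3):
    a=np.deg2rad(a); return np.array([c[0]+x*np.cos(a)-y*np.sin(a),c[1]+x*np.sin(a)+y*np.cos(a),z])
E
python3 - <<'E'
from h import *
np.set_printoptions(precision=4,suppress=True,linewidth=150)
z=np.load("pics/top0.npz"); im,d=z["im"],z["d"]; P=cloud("top",d)
hsv=cv2.cvtColor(im,cv2.COLOR_RGB2HSV)
a=np.deg2rad(8.3); F=(P-[0.557,0.1305,0])@np.array([[np.cos(a),-np.sin(a),0],[np.sin(a),np.cos(a),0],[0,0,1]])
k=(abs(F[...,0])<.11)&(abs(F[...,1])<.09)&(d>0)
for lo,hi in((-.08,-.03),(-.03,.03),(.03,.08)):
    q=F[k&(F[...,0]>lo)&(F[...,0]<hi)]
    print(lo,[(y,round(float(np.median(q[abs(q[:,1]-y/1e3)<.0025,2]))*1e3)) for y in range(-75,80,5)])
for s in(-1,1):
    q=F[k&(s*F[...,0]>.085)&(s*F[...,0]<.1)];print("end",s,np.percentile(q[:,2],[50,95,99]))
# jaw white stripe
j=k&(hsv[...,2]>215)&(F[...,1]>-.01)&(F[...,1]<.04)
v,u=np.nonzero(j); W=pix2w("top",np.c_[u,v],z=.042); vx,vy,x0,y0=cv2.fitLine(W[:,:2].astype(np.float32),cv2.DIST_HUBER,0,.01,.01).ravel(); print("jaw",np.degrees(np.arctan2(vy,vx)),x0,y0, cv2.minAreaRect(W[:,:2].astype(np.float32)))
q=P[k&(F[...,2]>.060)&(F[...,2]<.069)&(F[...,1]<-.045)]
vx,vy,x0,y0=cv2.fitLine(q[:,:2].astype(np.float32),cv2.DIST_HUBER,0,.01,.01).ravel();print("lever",np.degrees(np.arctan2(vy,vx)),x0,y0,cv2.minAreaRect(q[:,:2].astype(np.float32)),"pivot",fx(0,-.04,.059))
# brass / white pointer
sub=np.zeros(d.shape,bool);sub[172:230,360:418]=1
b=sub&(hsv[...,0]>15)&(hsv[...,0]<32)&(hsv[...,1]>130)&(hsv[...,2]>120)
v,u=np.nonzero(b);print("brass",u.mean(),v.mean(),len(u),P[b].mean(0),pix2w("top",[[u.mean(),v.mean()]],z=.043))
print("pointer px->",pix2w("top",[[360+193/6.9,172+100/6.9]],z=.043), "skirt c",pix2w("top",[[360+203/6.9,172+178/6.9]],z=.043))
# bar: silver socket & grip
sub=np.zeros(d.shape,bool);sub[235:285,300:395]=1
m=sub&(P[...,2]>.012)&(P[...,2]<.03)
s_=m&(hsv[...,2]>170); q=P[s_]; print("socket",cv2.minAreaRect(q[:,:2].astype(np.float32)))
g=m&~s_&(hsv[...,0]!=0)
m2=sub&(hsv[...,2]<60);v,u=np.nonzero(m2);W=pix2w("top",np.c_[u,v],z=.002);print("rest",cv2.minAreaRect(W[:,:2].astype(np.float32)))
q=P[m&(P[...,1]<-.06)&(P[...,1]>-.15)&(P[...,2]>.015)];print("grip",len(q),cv2.fitLine(q[:,:2].astype(np.float32),cv2.DIST_HUBER,0,.01,.01).ravel(),cv2.minAreaRect(q[:,:2].astype(np.float32)))
E
```

```text
-0.08 [(-75, 27), (-70, 27), (-65, 28), (-60, 28), (-55, 28), (-50, 27), (-45, 27), (-40, 28), (-35, 27), (-30, 27), (-25, 27), (-20, 27), (-15, 27), (-10, 28), (-5, 29), (0, 40), (5, 42), (10, 41), (15, 29), (20, 29), (25, 29), (30, 29), (35, 29), (40, 30), (45, 29), (50, 39), (55, 41), (60, 40), (65, 41), (70, 28), (75, 28)]
-0.03 [(-75, 28), (-70, 29), (-65, 31), (-60, 34), (-55, 34), (-50, 35), (-45, 39), (-40, 43), (-35, 43), (-30, 33), (-25, 28), (-20, 27), (-15, 29), (-10, 29), (-5, 30), (0, 41), (5, 41), (10, 41), (15, 29), (20, 29), (25, 29), (30, 29), (35, 29), (40, 30), (45, 30), (50, 40), (55, 40), (60, 40), (65, 40), (70, 28), (75, 27)]
0.03 [(-75, 27), (-70, 28), (-65, 27), (-60, 27), (-55, 27), (-50, 27), (-45, 27), (-40, 27), (-35, 27), (-30, 27), (-25, 28), (-20, 27), (-15, 28), (-10, 27), (-5, 28), (0, 40), (5, 42), (10, 42), (15, 29), (20, 29), (25, 29), (30, 30), (35, 28), (40, 30), (45, 29), (50, 39), (55, 41), (60, 40), (65, 40), (70, 28), (75, 28)]
end -1 [0.0273 0.0358 0.0415]
end 1 [0.0279 0.0359 0.0388]
jaw 8.446763 0.5534626 0.13501476 ((0.5548592209815979, 0.1311773955821991), (0.16765159368515015, 0.02063293568789959), 8.36982250213623)
lever 50.569748 0.5507224 0.06409468 ((0.5476490259170532, 0.06305159628391266), (0.06821243464946747, 0.02081822231411934), 51.47312545776367) pivot [0.5628 0.0909 0.059 ]
brass 399.8333333333333 188.5 12 [ 0.6033 -0.1965  0.1296] [[ 0.6171 -0.212   0.043 ]]
pointer px-> [[ 0.6221 -0.1819  0.043 ]] skirt c [[ 0.593  -0.1853  0.043 ]]
socket ((0.42512673139572144, -0.0013372302055358887), (0.10394333302974701, 0.08445724099874496), 0.3379429876804352)
rest ((0.4367142915725708, -0.0759970173239708), (0.0678321048617363, 0.19670264422893524), 8.221779823303223)
grip 165 [ 0.1371 -0.9906  0.4377 -0.1046] ((0.43766695261001587, -0.10472333431243896), (0.011966155841946602, 0.0888131633400917), 7.644496917724609)
```

Run:
```python
from h import *
np.set_printoptions(precision=4,suppress=True,linewidth=170)
im=np.load("pics/top0.npz")["im"].astype(np.float32)
def prof(z,ys,xs,c=(0.557,0.1305)):
    X=np.array([[fx(x/1e3,y/1e3,z,c,8.35) for x in xs] for y in ys]); uv=w2pix("top",X.reshape(-1,3)).astype(np.float32).reshape(len(ys),len(xs),2)
    s=cv2.remap(im,uv[...,0],uv[...,1],cv2.INTER_LINEAR); return s.mean(1)
xs=list(range(-75,-40,2))+list(range(40,76,2))
for z,(a,b) in((.042,(44,64)),(.042,(8,28)),(.042,(-10,8)),(.028,(70,92)),(.0,(-92,-72)),(.028,(-92,-72))):
    p=prof(z,range(a,b),xs); print(z,a,p[:,0].round().astype(int), (p[:,1]-p[:,0]).round().astype(int))
# ends in x
ys=list(range(-70,-20,2))
for z,(a,b) in((.028,(88,110)),(.0,(-110,-88)),(.028,(-110,-88))):
    X=[]
    s=[]
    for x in range(a,b):
        uv=w2pix("top",np.array([fx(x/1e3,y/1e3,z,a=8.35) for y in ys])).astype(np.float32)[None]
        s.append(cv2.remap(im,uv[...,0],uv[...,1],cv2.INTER_LINEAR).mean((0,1)))
    s=np.array(s);print("x",z,a,s[:,0].round().astype(int))
print("hub",pix2w("top",[[225+267/4.706,165+206/4.706]],z=.067),"tip",pix2w("top",[[225+362/4.706,165+264/4.706]],z=.065))
```

```text
0.042 44 [ 70  71  74  89 115 141 157 165 169 169 167 166 165 165 165 166 168 170 170 170] [-2 -2 -3 -3 -4 -4 -3 -3 -3 -3 -3 -3 -3 -3 -3 -2 -2 -2 -2 -3]
0.042 8 [233 235 233 223 202 173 129  87  61  57  59  61  62  62  63  63  63  62  62  62] [ 0  0  0  0  0  0 -1 -2 -2 -2 -2 -1 -1 -1 -2 -2 -2 -2 -2 -2]
0.042 -10 [172 173 171 162 144 123 102 103 135 184 215 229 234 235 233 232 232 232] [2 2 2 2 2 1 1 0 0 0 1 1 0 0 0 0 0 0]
0.028 70 [166 165 165 167 168 170 172 171 162 143 118  83  44  16   6   3   4   4   4   3   3   2] [ -1   0   1   2   2   1   0  -1   3  13  31  61  98 126 137 140 140 139 140 140 141 142]
0.0 -92 [ 21  20  16  13  11  11  11  12  14  14  15  20  36  66 103 134 156 169 175 178] [120 119 120 122 124 124 125 124 123 123 120 110  87  55  26   8   1  -1   0   1]
0.028 -92 [ 19  15  14  13  13  14  17  17  18  19  27  49  82 118 145 162 172 176 177 177] [119 120 121 123 123 123 122 121 121 116 101  73  41  16   4   0   0   1   1   2]
x 0.028 88 [172 172 173 174 173 168 157 140 110  69  34  16  10  11  13  15  14  13  11   9   8   7]
x 0.0 -110 [  0   0   0   0   0   0   0   1   6  22  54  94 126 148 164 173 176 177 177 176 176 176]
x 0.028 -110 [  0   0   0   0   0   0   0   3  18  47  87 121 146 162 172 176 177 176 176 176 176 176]
hub [[0.56   0.0855 0.067 ]] tip [[0.5299 0.035  0.065 ]]
```

```bash
sed -i 's/c=(0.557,0.1305),a=8.3)/c=(0.5558,0.1252),a=8.35)/' h.py
python3 - <<'E'
from h import *
np.set_printoptions(precision=4,suppress=True,linewidth=170)
print("mid fin uv",w2pix("top",fx(0,.048,.04)),"expect",225+112/4.706,165+232/4.706)
A=(.4064,.2538,.1,136.8); tgt([A])
up=(.4064,.2538,.0255,136.8); tgt([up,A],A)
B=fx(-.063,.036,.1); B=(*B,98.35); tgt([B,(*B[:2],.056,98.35)],A)
tgt([(*B[:2],.056,98.35)],B)
A2=(.401,.1633,.1,130.3); tgt([A2,(.401,.1633,.0255,130.3)],B)
print(B)
E
```

```text
mid fin uv [[248.5274 213.9799]] expect 248.79940501487462 214.29876753081172
[-0.3244 -0.2474  0.1297] [ 0.     0.    -1.086]
[0.     0.     0.0745] [0. 0. 0.]
[0. 0. 0.] [0. 0. 0.]
[ 0.0184 -0.1296  0.    ] [0.    0.    0.671]
[ 0.0184 -0.1296  0.044 ] [0.    0.    0.671]
[0.    0.    0.044] [0. 0. 0.]
[0.0846 0.0242 0.    ] [ 0.     0.    -0.558]
[0.0846 0.0242 0.0745] [ 0.     0.    -0.558]
(np.float64(0.4882399272988852), np.float64(0.1516695405441819), np.float64(0.1), 98.35)
```

Request:
{"name": "move_arm", "arguments": {
  "deltas": [-0.0463,-0.0353,0.0185,0,0,-0.155,0.5,-0.0927,-0.0707,0.037,0,0,-0.31,0.5,-0.139,-0.106,0.0556,0,0,-0.465,0.5,-0.1854,-0.1414,0.074,0,0,-0.62,0.45,-0.2317,-0.1767,0.0926,0,0,-0.776,0.45,-0.278,-0.212,0.111,0,0,-0.93,0.45,-0.3244,-0.2474,0.1297,0,0,-1.086,0.45,-0.3244,-0.2474,0.1297,0,0,-1.086,0.45,-0.3244,-0.2474,0.1297,0,0,-1.086,0.45],
  "squeeze": 20
}}

```text
t: 1.78
tool_pos: [0.4064, 0.254, 0.1002]
orientation: [-1.244, 2.885, 0.001]
force: [-0.2, -0.8, 0.1]
opening: 0.042
gripper_force: 0.0
```

Accurate tracking. Grip relay 3 and lift.

Request:
{"name": "move_arm", "arguments": {
  "deltas": [0,0,0.045,0,0,0,0.45,0,0,0.0745,0,0,0,0.45,0,0,0.0745,0,0,0,0.45,0,0,0.0745,0,0,0,0,0,0,0.0745,0,0,0,0,0,0,0.0745,0,0,0,0,0,0,0.0745,0,0,0,0,0,0,0.04,0,0,0,0,0,0,0,0,0,0,0,0,0,0,0,0,0,0]
}}

```text
t: 3.02
tool_pos: [0.409, 0.255, 0.1038]
orientation: [-1.245, 2.877, 0.0]
force: [-0.4, 0.3, -0.3]
opening: 0.0128
gripper_force: 18.9
```

Request:
{"name": "move_arm", "arguments": {
  "deltas": [0.006,-0.043,0,0,0,0.168,0,0.012,-0.086,0,0,0,0.336,0,0.0184,-0.1296,0,0,0,0.503,0,0.0184,-0.1296,0,0,0,0.671,0,0.0184,-0.1296,0,0,0,0.671,0,0.0184,-0.1296,0,0,0,0.671,0,0.0184,-0.1296,0.02,0,0,0.671,0,0.0184,-0.1296,0.035,0,0,0.671,0,0.0184,-0.1296,0.04,0,0,0.671,0,0.0184,-0.1296,0.04,0,0,0.671,0]
}}

```text
t: 4.28
tool_pos: [0.4879, 0.1518, 0.0596]
orientation: [0.231, -3.132, 0.0]
force: [-0.0, -0.3, 0.2]
opening: 0.013
gripper_force: 18.9
```

Run:
```python
from h import *
np.set_printoptions(precision=4,suppress=True,linewidth=170)
im,d=shot("top","a1"); a=im[165:300,205:310,::-1]
sd,_=robot.read_camera("side"); b=sd[165:245,220:380,::-1]
o=np.zeros((600,800,3),np.uint8); o[:600,:400]=cv2.resize(a,(400,600),interpolation=2); o[:300,400:]=cv2.resize(b,(400,300),interpolation=2)
cv2.imwrite("pics/z2.png",o); s=robot.read_state(); print(s["tool_pos"],s["orientation"],s["opening"],s["force"])
```

```text
[0.4887 0.1519 0.0605] [-0.2302  3.1324  0.0001] 0.013551324385214787 [-0.0583 -0.2077 -0.1593]
```

View pics/z2.png

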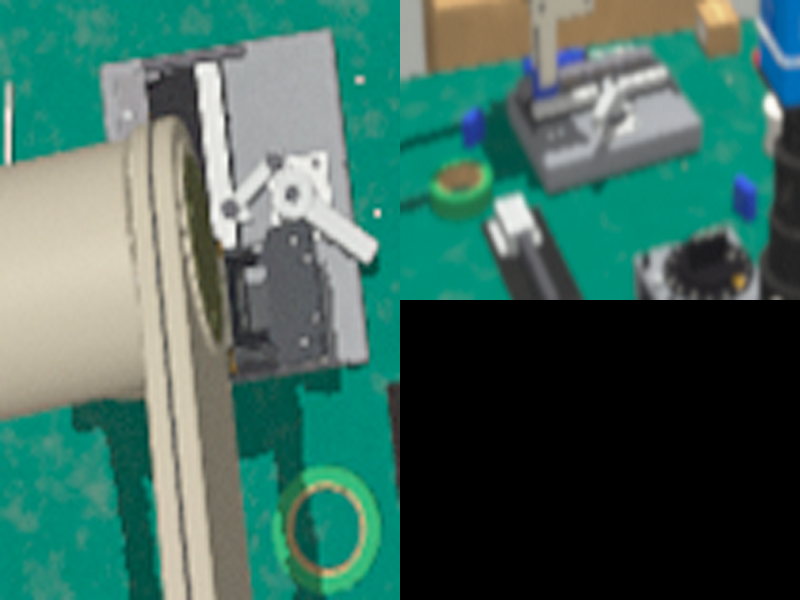

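The side crop shows the blue relay in the gripper over the trough at about (545,90). It is inside the trough and just above the floor, so I'll lower, release and go on to relay 4.

Request:
{"name": "move_arm", "arguments": {
  "deltas": [0,0,0.004,0,0,0,0,0,0,0.004,0,0,0,0,0,0,0.004,0,0,0,0.27,0,0,0.004,0,0,0,0.27,0,0,-0.02,0,0,0,0.27,0.0,0.0,-0.06,0,0,0,0.3,0.042,0.012,-0.06,0,0,-0.18,0.4,0.0846,0.0242,-0.05,0,0,-0.36,0.45,0.0846,0.0242,-0.04,0,0,-0.558,0.45,0.0846,0.0242,-0.04,0,0,-0.558,0.45,0.0846,0.0242,-0.04,0,0,-0.558,0.45]
}}

```text
t: 5.75
tool_pos: [0.4017, 0.1633, 0.1005]
orientation: [-1.077, 2.951, -0.0]
force: [1.4, -0.0, 1.4]
opening: 0.0419
gripper_force: 0.0
```

Request:
{"name": "move_arm", "arguments": {
  "deltas": [0,0,0.045,0,0,0,0.45,0,0,0.0745,0,0,0,0.45,0,0,0.0745,0,0,0,0.45,0,0,0.0745,0,0,0,0,0,0,0.0745,0,0,0,0,0,0,0.0745,0,0,0,0,0,0,0.0745,0,0,0,0,0,0,0.04,0,0,0,0,0,0,0,0,0,0,0,0,0,0,0,0,0,0]
}}

```text
t: 7.0
tool_pos: [0.4037, 0.1641, 0.1036]
orientation: [-1.081, 2.943, -0.001]
force: [0.4, 0.5, -0.7]
opening: 0.0128
gripper_force: 19.4
```

Run:
```python
from h import *
np.set_printoptions(precision=4,suppress=True,linewidth=170)
A2=(.401,.1633,.1,130.3)
B=(*fx(-.021,.036,.1),98.35); tgt([B],A2)
H=(.4607,-.2568,.1,89); Bz=(*B[:2],.056,98.35);tgt([H],Bz); print(B,robot.read_state()["tool_pos"])
```

```text
[-0.0947 -0.0875  0.    ] [0.    0.    0.558]
[ 0.1286 -0.4001 -0.044 ] [0.    0.    0.163]
(np.float64(0.5297947036844413), np.float64(0.157768766687426), np.float64(0.1), 98.35) [0.4037 0.1641 0.1036]
```

Request:
{"name": "move_arm", "arguments": {
  "deltas": [-0.0316,-0.0292,0,0,0,0.18,0,-0.063,-0.058,0,0,0,0.36,0,-0.0947,-0.0875,0,0,0,0.53,0,-0.0947,-0.0875,0,0,0,0.558,0,-0.0947,-0.0875,0,0,0,0.558,0,-0.0947,-0.0875,0.02,0,0,0.558,0,-0.0947,-0.0875,0.038,0,0,0.558,0,-0.0947,-0.0875,0.044,0,0,0.558,0,-0.0947,-0.0875,0.044,0,0,0.558,0,-0.0947,-0.0875,0.044,0,0,0.558,0.27,-0.0947,-0.0875,0.044,0,0,0.558,0.27,-0.0947,-0.0875,0.02,0,0,0.558,0.27]
}}

```text
t: 8.5
tool_pos: [0.5279, 0.1574, 0.0778]
orientation: [0.229, -3.129, 0.001]
force: [0.2, -0.1, 0.3]
opening: 0.0247
gripper_force: 0.0
```

Request:
{"name": "move_arm", "arguments": {
  "deltas": [0,0,-0.06,0,0,0,0.27,0.018,-0.057,-0.06,0,0,0.02,0.3,0.037,-0.114,-0.06,0,0,0.04,0.35,0.055,-0.171,-0.06,0,0,0.07,0.4,0.073,-0.229,-0.06,0,0,0.09,0.45,0.092,-0.286,-0.06,0,0,0.12,0.45,0.11,-0.343,-0.05,0,0,0.14,0.45,0.1286,-0.4001,-0.03,0,0,0.163,0.45,0.1286,-0.4001,-0.02,0,0,0.163,0.45,0.1286,-0.4001,-0.02,0,0,0.163,0.45,0.1286,-0.4001,-0.02,0,0,0.163,0.45]
}}

```text
t: 9.88
tool_pos: [0.4615, -0.2555, 0.1004]
orientation: [0.024, 3.141, 0.0]
force: [-0.0, -0.9, 0.4]
opening: 0.042
gripper_force: 0.0
```

Run:
```python
from h import *
np.set_printoptions(precision=4,suppress=True,linewidth=170)
H=(.4607,-.2568,.1,89); tgt([H])
B=(*fx(.021,.036,.1),98.35); tgt([B],H)
H=(.6764,-.0486,.1,22.6); Bz=(*B[:2],.08,98.35);tgt([H],Bz)
B=(*fx(.063,.036,.1),98.35);tgt([B],H);print(B)
im,d=shot("top","a2"); P=cloud("top",d)
o=im[165:300,205:310,::-1]; cv2.imwrite("pics/z3.png",cv2.resize(o,(466,600),interpolation=2))
```

```text
[ 0.0008 -0.0013  0.0004] [0.    0.    0.002]
[-0.1033  0.4225  0.    ] [ 0.     0.    -0.163]
[-0.0731 -0.2255 -0.02  ] [0.    0.    1.322]
[0.2262 0.0254 0.    ] [ 0.     0.    -1.322]
(np.float64(0.6129042564555535), np.float64(0.1699672189739142), np.float64(0.1), 98.35)
```

View pics/z3.png

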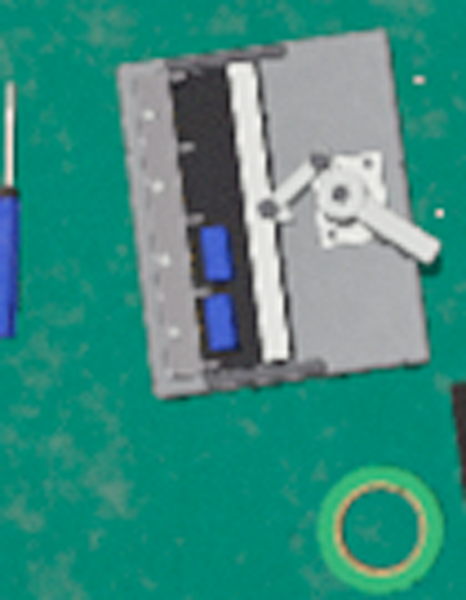

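Both relays stand in their bays, at crop (215,253) and (220,320). The lower one looks close to its fin at (200,293), so I'll measure both.

```bash
cat >> h.py <<'E'
def bays(im):
    hsv=cv2.cvtColor(im,cv2.COLOR_RGB2HSV)
    m=((hsv[...,0]>105)&(hsv[...,0]<130)&(hsv[...,1]>150)&(hsv[...,2]>60)).astype(np.uint8)
    n,lab,st,c=cv2.connectedComponentsWithStats(m)
    a=np.deg2rad(8.35); O=fx(0,0,0)[:2]
    for i in range(1,n):
        if st[i,4]<20 or st[i,4]>900: continue
        v,u=np.nonzero(lab==i); W=pix2w("top",np.c_[u,v],z=.056)[:,:2]-O
        F=W@np.array([[np.cos(a),-np.sin(a)],[np.sin(a),np.cos(a)]])
        if abs(F.mean(0)[0])<.1 and abs(F.mean(0)[1])<.09: print("bay relay mm",(F.mean(0)*1e3).round(1),"x",(F[:,0].min()*1e3).round(1),(F[:,0].max()*1e3).round(1),"y",(F[:,1].min()*1e3).round(1),(F[:,1].max()*1e3).round(1),st[i,4])
E
python3 - <<'E'
from h import *
bays(np.load("pics/a2.npz")["im"])
E
```

```text
bay relay mm [-22.6  35.1] x -37.3 -7.8 y 27.2 43.2 75
bay relay mm [-61.7  37.6] x -76.9 -46.2 y 29.5 45.4 78
```

Request:
{"name": "move_arm", "arguments": {
  "deltas": [0.0,0,0.045,0,0,0,0.45,0,0,0.0745,0,0,0,0.45,0,0,0.0745,0,0,0,0.45,0,0,0.0745,0,0,0,0,0,0,0.0745,0,0,0,0,0,0,0.0745,0,0,0,0,0,0,0.0745,0,0,0,0,0,0,0.04,0,0,0,0,0,0,0,0,0,0,0,0,0,0,0,0,0,0]
}}

```text
t: 11.18
tool_pos: [0.4633, -0.2583, 0.1041]
orientation: [0.027, 3.136, -0.006]
force: [0.5, 0.2, 0.6]
opening: 0.0128
gripper_force: 19.4
```

Request:
{"name": "move_arm", "arguments": {
  "deltas": [0,0.0,-0.03,0,0,0,0,-0.015,0.06,-0.04,0,0,-0.02,0,-0.029,0.12,-0.04,0,0,-0.05,0,-0.044,0.181,-0.04,0,0,-0.07,0,-0.059,0.241,-0.04,0,0,-0.09,0,-0.074,0.302,-0.04,0,0,-0.12,0,-0.089,0.362,-0.03,0,0,-0.14,0,-0.1033,0.4225,-0.02,0,0,-0.163,0,-0.1033,0.4225,0,0,0,-0.163,0,-0.1033,0.4225,0,0,0,-0.163,0,-0.1033,0.4225,0,0,0,-0.163,0]
}}

```text
t: 12.55
tool_pos: [0.571, 0.1627, 0.0997]
orientation: [0.227, -3.132, 0.001]
force: [-0.2, -0.4, 0.3]
opening: 0.0123
gripper_force: 19.7
```

Request:
{"name": "move_arm", "arguments": {
  "deltas": [0,0,0.02,0,0,0,0,0,0,0.038,0,0,0,0,0,0,0.044,0,0,0,0,0,0,0.044,0,0,0,0,0,0,0.044,0,0,0,0.27,0,0,0.044,0,0,0,0.27,0,0,0.02,0,0,0,0.27,0,0,-0.02,0,0,0,0.3]
}}

```text
t: 13.55
tool_pos: [0.5695, 0.1638, 0.1183]
orientation: [0.229, -3.129, 0.001]
force: [-0.1, 0.7, 0.7]
opening: 0.0271
gripper_force: 0.0
```

Run:
```python
from h import *
np.set_printoptions(precision=4,suppress=True,linewidth=170)
B=(*fx(.021,.036,.12),98.35);tgt([B])
H=(.6764,-.0486,.1,22.6);tgt([H],B)
```

```text
[-0.0018 -0.0002 -0.0017] [-0.    -0.005  0.001]
[-0.0731 -0.2255  0.02  ] [0.    0.    1.322]
```

Request:
{"name": "move_arm", "arguments": {
  "deltas": [-0.01,-0.028,-0.01,0,0,0.165,0.4,-0.018,-0.056,-0.01,0,0,0.33,0.45,-0.027,-0.085,-0.01,0,0,0.495,0.45,-0.037,-0.113,0,0,0,0.66,0.45,-0.046,-0.141,0,0,0,0.826,0.45,-0.055,-0.17,0.01,0,0,0.99,0.45,-0.064,-0.198,0.02,0,0,1.156,0.45,-0.0731,-0.2255,0.02,0,0,1.322,0.45,-0.0731,-0.2255,0.02,0,0,1.322,0.45,-0.0731,-0.2255,0.02,0,0,1.322,0.45]
}}

```text
t: 14.8
tool_pos: [0.6762, -0.0478, 0.0996]
orientation: [-1.739, -2.615, -0.0]
force: [0.0, 0.5, -0.1]
opening: 0.0419
gripper_force: 0.0
```

Request:
{"name": "move_arm", "arguments": {
  "deltas": [0.0,0,0.045,0,0,0,0.45,0,0,0.0745,0,0,0,0.45,0,0,0.0745,0,0,0,0.45,0,0,0.0745,0,0,0,0,0,0,0.0745,0,0,0,0,0,0,0.0745,0,0,0,0,0,0,0.0745,0,0,0,0,0,0,0.04,0,0,0,0,0,0,0,0,0,0,0,0,0,-0.03,0,0,0,0]
}}

```text
t: 16.05
tool_pos: [0.677, -0.0485, 0.1321]
orientation: [1.742, 2.613, 0.001]
force: [-0.4, 0.9, 0.1]
opening: 0.0124
gripper_force: 20.0
```

Request:
{"name": "move_arm", "arguments": {
  "deltas": [0.028,0.003,0,0,0,-0.165,0,0.056,0.006,0,0,0,-0.33,0,0.085,0.009,0,0,0,-0.495,0,0.113,0.0127,0,0,0,-0.66,0,0.141,0.016,0,0,0,-0.826,0,0.17,0.019,0,0,0,-0.99,0,0.198,0.022,0,0,0,-1.156,0,0.2262,0.0254,0.02,0,0,-1.322,0,0.2262,0.0254,0.03,0,0,-1.322,0,0.2262,0.0254,0.03,0,0,-1.322,0,0.2262,0.0254,0.03,0,0,-1.322,0]
}}

```text
t: 17.42
tool_pos: [0.6136, 0.1692, 0.1005]
orientation: [-0.225, 3.133, -0.0]
force: [0.9, 0.2, -0.1]
opening: 0.012
gripper_force: 20.0
```

Request:
{"name": "move_arm", "arguments": {
  "deltas": [0,0,0.02,0,0,0,0,0,0,0.038,0,0,0,0,0,0,0.044,0,0,0,0,0,0,0.044,0,0,0,0,0,0,0.044,0,0,0,0.27,0,0,0.044,0,0,0,0.27,0,0,0.02,0,0,0,0.27,0,0,-0.02,0,0,0,0.3,0,-0.05,-0.06,0,0,0,0.3,0,-0.11,-0.1,0,0,0,0.3,0,-0.17,-0.1,0,0,0,0.3,0,-0.23,-0.1,0,0,0,0.3]
}}

```text
t: 18.92
tool_pos: [0.6464, -0.0546, 0.201]
orientation: [-0.23, 3.131, -0.001]
force: [0.1, 0.1, -1.3]
opening: 0.0282
gripper_force: 0.0
```

```bash
cat >> h.py <<'E'
def barpose(im,d,x0=300,y0=230,x1=400,y1=290):
    P=cloud("top",d); hsv=cv2.cvtColor(im,cv2.COLOR_RGB2HSV)
    sub=np.zeros(d.shape,bool); sub[y0:y1,x0:x1]=1
    s=sub&(hsv[...,2]>170)&(hsv[...,1]<60); v,u=np.nonzero(s)
    W=pix2w("top",np.c_[u,v],z=.014)[:,:2].astype(np.float32); print("socket",cv2.minAreaRect(W),W.mean(0),len(W))
    g=sub&~s&(P[...,2]>.014)&(P[...,2]<.03)&(hsv[...,1]<70); v,u=np.nonzero(g)
    W=pix2w("top",np.c_[u,v],z=.019)[:,:2].astype(np.float32); l=cv2.fitLine(W,cv2.DIST_HUBER,0,.01,.01).ravel(); print("grip",l,np.degrees(np.arctan2(l[1],l[0])),"ext",((W-l[2:])@l[:2]).min(),((W-l[2:])@l[:2]).max())
    return g,s
E
python3 - <<'E'
from h import *
np.set_printoptions(precision=4,suppress=True,linewidth=170)
im,d=shot("top","a3"); bays(im); barpose(im,d)
a=im[165:260,225:310,::-1]; b=im[230:290,300:400,::-1]
o=np.zeros((500,800,3),np.uint8); o[:400,:350]=cv2.resize(a,(350,400),interpolation=2); o[:270,350:]=cv2.resize(b,(450,270),interpolation=2)
cv2.imwrite("pics/z4.png",o); print(robot.read_state()["tool_pos"])
E
```

```text
bay relay mm [61.9 34.6] x 45.3 78.3 y 26.8 42.7 78
bay relay mm [17.3 33.9] x 1.5 32.7 y 26.0 42.1 75
bay relay mm [-22.5  35. ] x -38.8 -7.8 y 26.7 42.9 75
bay relay mm [-61.5  37.6] x -76.9 -46.2 y 29.8 45.6 80
socket ((0.43627458810806274, -0.06612054258584976), (0.1501404047012329, 0.21481335163116455), 0.8793463110923767) [ 0.4329 -0.0539] 3322
grip [ 0.9965 -0.0837  0.4276 -0.1624] -4.7985115 ext -0.004686687 0.013227655
[ 0.6464 -0.063   0.2002]
```

View pics/z4.png

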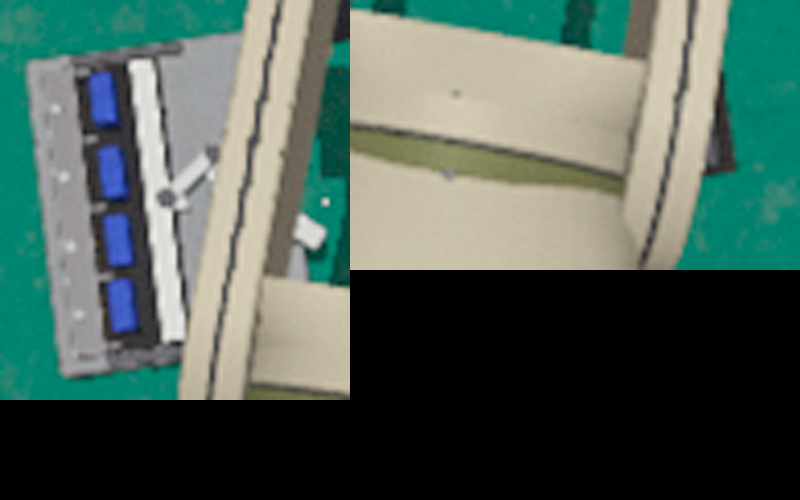

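Four relays stand in their own bays (left crop). The arm hides the bar, so I'll move it aside.

Run:
```python
from h import *
np.set_printoptions(precision=4,suppress=True,linewidth=170)
tgt([(.43,-.25,.2,98.35)])
```

```text
[ 0.2406 -0.1546  0.0008] [-0.005  0.001 -0.004]
```

Request:
{"name": "move_arm", "arguments": {
  "deltas": [0.048,-0.03,0,0,0,0,0.3,0.096,-0.06,0,0,0,0,0.3,0.144,-0.09,0,0,0,0,0.3,0.192,-0.12,0,0,0,0,0.3,0.24,-0.15,0,0,0,0,0.3,0.24,-0.15,0,0,0,0,0.3]
}}

```text
t: 19.73
tool_pos: [0.4278, -0.2383, 0.1995]
orientation: [0.222, -3.133, 0.001]
force: [1.2, 0.0, -0.3]
opening: 0.0279
gripper_force: 0.0
```

Run:
```python
from h import *
np.set_printoptions(precision=4,suppress=True,linewidth=170)
im,d=shot("top","a4"); bays(im); barpose(im,d)
a=im[165:260,225:310,::-1]; b=im[230:290,300:400,::-1]
o=np.zeros((500,800,3),np.uint8); o[:400,:350]=cv2.resize(a,(350,400),interpolation=2); o[:270,350:]=cv2.resize(b,(450,270),interpolation=2)
cv2.imwrite("pics/z5.png",o); print(robot.read_state()["tool_pos"])
```

```text
bay relay mm [62.  34.4] x 45.3 78.3 y 26.5 42.4 76
bay relay mm [17.4 34. ] x 1.2 33.1 y 26.0 41.8 75
bay relay mm [-22.7  35.1] x -38.8 -7.8 y 27.2 42.9 76
bay relay mm [-61.3  37.5] x -76.9 -46.2 y 29.9 45.4 77
socket ((0.44310662150382996, -0.006610322743654251), (0.09799419343471527, 0.06147317960858345), 24.87809944152832) [ 0.4244 -0.0145] 388
grip [ 0.0786 -0.9969  0.4363 -0.092 ] -85.491684 ext -0.13036664 0.07311282
[ 0.4291 -0.2372  0.1997]
```

View pics/z5.png

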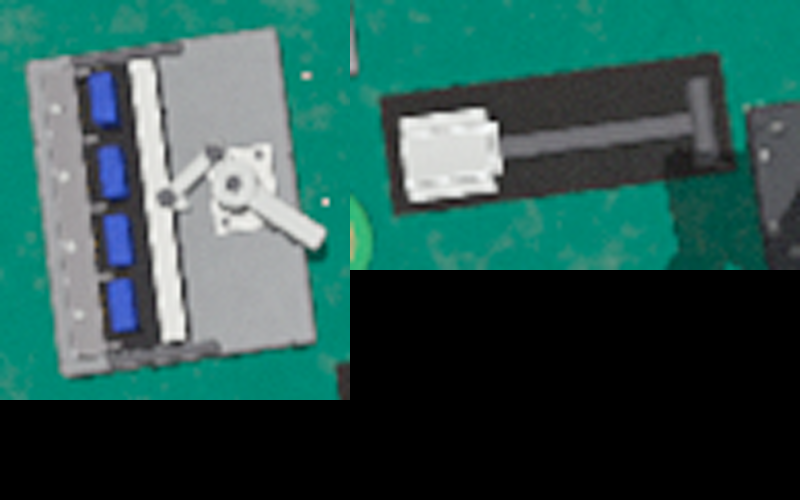

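Run:
```python
from h import *
np.set_printoptions(precision=4,suppress=True,linewidth=170)
v=lambda x,y:[300+(x-350)/4.5,230+y/4.5]
W=pix2w("top",[v(503,146),v(690,125),v(712,119),v(400,156),v(499,152),v(450,154)],z=.021);print(W)
im,d=np.load("pics/a4.npz").values()
P=cloud("top",d);hsv=cv2.cvtColor(im,cv2.COLOR_RGB2HSV)
sub=np.zeros(d.shape,bool);sub[246:275,308:385]=1
g=sub&(hsv[...,2]>75)&(hsv[...,2]<160)&(hsv[...,1]<80);vv,u=np.nonzero(g);k=(u>337)&(u<373);
w=pix2w("top",np.c_[u,vv][k],z=.021)[:,:2].astype(np.float32);l=cv2.fitLine(w,cv2.DIST_HUBER,0,.01,.01).ravel();print("grip",l,np.degrees(np.arctan2(-l[1],-l[0])),len(w))
s=sub&(hsv[...,2]>165)&(hsv[...,1]<60)&(np.arange(640)[None]<340);vv,u=np.nonzero(s);w=pix2w("top",np.c_[u,vv],z=.018)[:,:2].astype(np.float32);print("socket",cv2.minAreaRect(w),w.mean(0),len(w))
```

```text
[[ 0.4284 -0.046   0.021 ]
 [ 0.4413 -0.152   0.021 ]
 [ 0.4448 -0.1644  0.021 ]
 [ 0.4222  0.0123  0.021 ]
 [ 0.425  -0.0438  0.021 ]
 [ 0.4236 -0.016   0.021 ]]
grip [ 0.14   -0.9901  0.4361 -0.1001] 98.04874 177
socket ((0.4244510531425476, -0.01523142121732235), (0.04716971889138222, 0.05555444955825806), 7.646556377410889) [ 0.4243 -0.0147] 389
```

The bar lies on its rest with its socket left at px (322,264) and grip running to px (375,258); it was not knocked. The lever is open and unobstructed.

Run:
```python
from h import *
np.set_printoptions(precision=4,suppress=True,linewidth=170)
im=np.load("pics/a4.npz")["im"]; p0=fx(0,-.04,.065); print("pivot",p0)
# resample a lever-aligned patch at z=.065, 0.5 mm/px
a=np.deg2rad(8.35-90)-.7; e=np.array([np.cos(a),np.sin(a),0]); n=np.array([-e[1],e[0],0])
r=np.arange(-20,90,.5)/1e3; l=np.arange(-25,25.1,.5)/1e3
X=p0+r[None,:,None]*e+l[:,None,None]*n; uv=w2pix("top",X.reshape(-1,3)).astype(np.float32).reshape(len(l),len(r),2)
pt=cv2.remap(im,uv[...,0],uv[...,1],cv2.INTER_CUBIC)
g=pt.min(2).astype(float)  # min channel: white high, green low, grey 170
for r0 in range(22,66,4):
    j=(abs(r*1e3-r0)<=2); c=g[:,j].mean(1)
    w=np.clip(c-205,0,None); w[abs(l)>.015]=0
    print(r0,"lat mm",round((w*l).sum()/w.sum()*1e3,2),"width",round((c>205).sum()*.5,1))
c=g[abs(l)<.004].mean(0); print([(int(x*1e3),int(q)) for x,q in zip(r[::4],c[::4])][20:])
cv2.imwrite("pics/lev.png",cv2.resize(pt[...,::-1],None,fx=3,fy=3))
```

```text
pivot [0.5616 0.0856 0.065 ]
22 lat mm -6.19 width 18.0
26 lat mm -0.46 width 10.0
30 lat mm -0.38 width 11.0
34 lat mm -0.52 width 11.0
38 lat mm -0.23 width 11.0
42 lat mm -0.53 width 10.5
46 lat mm -0.27 width 11.0
50 lat mm -0.66 width 10.5
54 lat mm -0.55 width 10.5
58 lat mm -0.49 width 10.5
62 lat mm nan width 0.0
[(20, 217), (22, 216), (24, 216), (26, 217), (28, 217), (30, 217), (32, 217), (34, 218), (36, 218), (38, 219), (40, 219), (42, 218), (44, 218), (46, 218), (48, 219), (50, 219), (52, 219), (54, 218), (56, 220), (58, 224), (60, 213), (62, 150), (64, 31), (66, 0), (68, 0), (70, 0), (72, 0), (74, 0), (76, 0), (78, 0), (80, 0), (82, 0), (84, 0), (86, 0), (88, 0)]<stdin>:13: RuntimeWarning: invalid value encountered in scalar divide
```

View pics/lev.png

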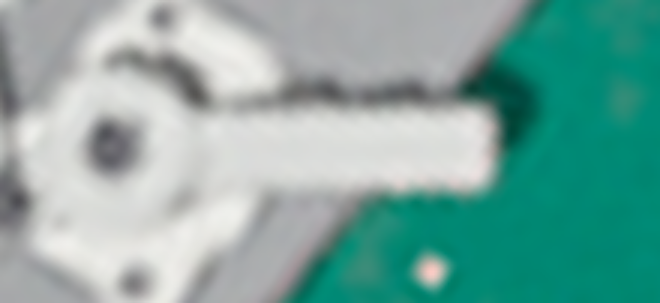

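The patch shows the stub straight along the predicted axis, with its tip at 62.5 mm, so the lever pose is confirmed to better than 1 mm.

Run:
```python
from h import *
np.set_printoptions(precision=4,suppress=True,linewidth=170)
G=(.4364,-.1025,.1,8.05); tgt([G])
p=fx(0,-.04,0); 
def f(lv,z,r=.135,off=-.00045):
    a=np.deg2rad(8.35-90)-.7+lv; e=np.array([np.cos(a),np.sin(a),0]);n=np.array([-e[1],e[0],0]); q=p+r*e+off*n; return (q[0],q[1],z,np.degrees(a)+90)
F=f(0,.1); tgt([F],G); print(F,f(1.4,.1))
F=f(0,.065); tgt([f(.175*i,.065) for i in range(1,10)],F)
```

```text
[-0.0263  0.1322  0.0997] [-0.     0.    -1.569]
[0.0653 0.0635 0.    ] [0.    0.    0.695]
(np.float64(0.4901731616186428), np.float64(-0.028927948049661496), 0.1, np.float64(-31.75704565915764)) (np.float64(0.6623522861270994), np.float64(-0.004242266205833046), 0.1, np.float64(48.4570456591576))
[0.002  0.0235 0.    ] [ 0.     0.    -0.175]
[0.008  0.0463 0.    ] [ 0.    0.   -0.35]
[0.018  0.0677 0.    ] [ 0.     0.    -0.525]
[0.0315 0.0871 0.    ] [ 0.   0.  -0.7]
[0.0481 0.1038 0.    ] [ 0.     0.    -0.875]
[0.0674 0.1173 0.    ] [ 0.    0.   -1.05]
[0.0888 0.1273 0.    ] [ 0.     0.    -1.225]
[0.1116 0.1334 0.    ] [ 0.   0.  -1.4]
[0.1351 0.1355 0.    ] [0.    0.    1.567]
```

Request:
{"name": "move_arm", "arguments": {
  "deltas": [-0.003,0.013,0.01,0,0,0.17,0.45,-0.006,0.027,0.02,0,0,0.34,0.45,-0.009,0.04,0.03,0,0,0.51,0.45,-0.011,0.053,0.04,0,0,0.68,0.45,-0.013,0.067,0.05,0,0,0.85,0.45,-0.016,0.08,0.06,0,0,1.02,0.45,-0.019,0.094,0.07,0,0,1.19,0.45,-0.022,0.107,0.08,0,0,1.36,0.45,-0.024,0.12,0.09,0,0,1.53,0.45,-0.0263,0.1322,0.0997,0,0,1.576,0.45,-0.0263,0.1322,0.0997,0,0,1.576,0.45,-0.0263,0.1322,0.0997,0,0,1.576,0.45]
}}

```text
t: 21.28
tool_pos: [0.4374, -0.1014, 0.1005]
orientation: [2.056, 2.375, 0.0]
force: [-0.0, -0.5, -0.5]
opening: 0.0419
gripper_force: 0.0
```

Run:
```python
from h import *
np.set_printoptions(precision=4,suppress=True,linewidth=170)
s=robot.read_state(); print(s["tool_pos"],s["q"]); tgt([(.4364,-.1025,.016,8.05)])
```

```text
[ 0.4374 -0.1014  0.1005] [-0.3419 -0.1856  2.0399 -0.      1.287  -0.4853]
[-0.001  -0.0012  0.0845] [0.    0.    0.003]
```

Request:
{"name": "move_arm", "arguments": {
  "deltas": [-0.001,-0.001,0.045,0,0,0.003,0.45,-0.001,-0.001,0.08,0,0,0.003,0.45,-0.001,-0.001,0.0845,0,0,0.003,0.45,-0.001,-0.001,0.0845,0,0,0.003,0.45,-0.001,-0.001,0.0845,0,0,0.003,0,-0.001,-0.001,0.0845,0,0,0.003,0,-0.001,-0.001,0.0845,0,0,0.003,0,-0.001,-0.001,0.0845,0,0,0.003,0,-0.001,-0.001,0.07,0,0,0.003,0,-0.001,-0.001,0.03,0,0,0.003,0,-0.001,-0.001,-0.01,0,0,0.003,0,-0.001,-0.001,-0.01,0,0,0.003,0],
  "squeeze": 45
}}

```text
t: 22.78
tool_pos: [0.4388, -0.1037, 0.1146]
orientation: [2.058, 2.364, 0.004]
force: [0.3, -0.5, -2.0]
opening: 0.0115
gripper_force: 45.0
```

Run:
```python
from h import *
np.set_printoptions(precision=4,suppress=True,linewidth=170)
s=robot.read_state(); print(s["tool_pos"],s["opening"],s["force"]); tgt([(.4902,-.0289,.11,-31.76)])
```

```text
[ 0.4388 -0.1037  0.1146] 0.011486144686528406 [ 0.3152 -0.4504 -2.0342]
[0.067  0.0611 0.0048] [0.008 0.001 0.692]
```

Request:
{"name": "move_arm", "arguments": {
  "deltas": [0.016,0.016,0,0,0,0.17,0,0.033,0.032,0,0,0,0.34,0,0.049,0.048,0,0,0,0.51,0,0.0653,0.0635,0,0,0,0.68,0,0.0653,0.0635,0,0,0,0.695,0,0.0653,0.0635,0,0,0,0.695,0,0.0653,0.0635,0,0,0,0.695,0,0.0653,0.0635,0,0,0,0.695,0]
}}

```text
t: 23.78
tool_pos: [0.4897, -0.0298, 0.1102]
orientation: [2.746, 1.525, -0.0]
force: [-1.0, 0.2, -1.5]
opening: 0.0117
gripper_force: 45.0
```

Run:
```python
from h import *
np.set_printoptions(precision=4,suppress=True,linewidth=170)
s=robot.read_state(); print(s["opening"],s["force"]); tgt([(.4902,-.0289,.085,-31.76)])
im,d=shot("top","a5"); sd,sdd=shot("side","a5s")
p=fx(0,-.04,.059); print(w2pix("side",p))
a=im[180:270,265:365,::-1]; b=sd[165:260,240:370,::-1]
o=np.zeros((360,800,3),np.uint8); o[:,:400]=cv2.resize(a,(400,360),interpolation=2); o[:292,400:]=cv2.resize(b,(400,292),interpolation=2)
cv2.imwrite("pics/z6.png",o)
```

```text
0.011710973704574105 [-0.9659  0.167  -1.5333]
[ 0.0011 -0.0001  0.0252] [-0.     0.    -0.002]
[[305.0115 188.8242]]
```

View pics/z6.png

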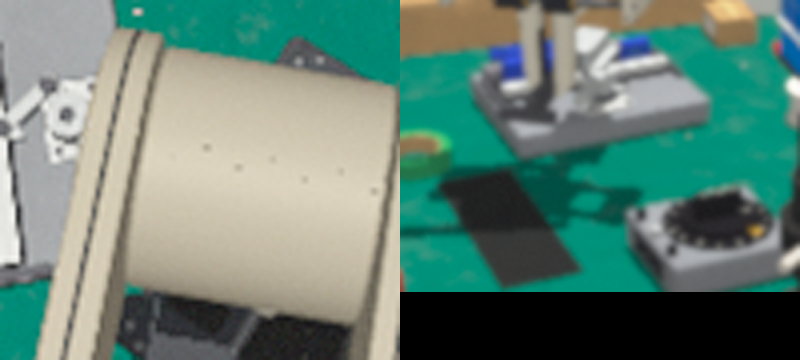

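The bar is held over the lever, at about (580,60) in the side crop. I'll lower slowly and watch the force.

Request:
{"name": "move_arm", "arguments": {
  "deltas": [0,0,0.015,0,0,0,0,0,0,0.025,0,0,0,0,0,0,0.03,0,0,0,0,0,0,0.033,0,0,0,0,0,0,0.035,0,0,0,0,0,0,0.035,0,0,0,0]
}}

```text
t: 24.62
tool_pos: [0.4901, -0.0294, 0.0753]
orientation: [2.746, 1.525, 0.0]
force: [0.1, 0.2, -1.4]
opening: 0.0115
gripper_force: 45.0
```

Force is unchanged (just the bar's weight) and it is 4 mm engaged. I'll lower the rest.

Request:
{"name": "move_arm", "arguments": {
  "deltas": [0,0,0.003,0,0,0,0,0,0,0.006,0,0,0,0,0,0,0.008,0,0,0,0,0,0,0.009,0,0,0,0,0,0,0.0095,0,0,0,0,0,0,0.0095,0,0,0,0]
}}

```text
t: 25.38
tool_pos: [0.49, -0.0294, 0.0657]
orientation: [2.747, 1.525, -0.0]
force: [-0.3, 0.1, -1.4]
opening: 0.0115
gripper_force: 45.0
```

Request:
{"name": "move_arm", "arguments": {
  "deltas": [0.0007,0.0135,0,0,0,-0.1,0,0.0027,0.0268,0,0,0,-0.2,0,0.006,0.0399,0,0,0,-0.3,0,0.0107,0.0526,0,0,0,-0.4,0,0.0165,0.0647,0,0,0,-0.5,0,0.0236,0.0762,0,0,0,-0.6,0,0.0316,0.087,0,0,0,-0.7,0,0.0316,0.087,0,0,0,-0.7,0,0.0316,0.087,0,0,0,-0.7,0]
}}

```text
t: 26.5
tool_pos: [0.5778, -0.048, 0.0645]
orientation: [-2.053, -2.371, 0.006]
force: [-10.3, 1.3, 3.3]
opening: 0.0118
gripper_force: 45.1
```

Run:
```python
from h import *
np.set_printoptions(precision=4,suppress=True,linewidth=170)
s=robot.read_state(); print(s["opening"],s["force"],s["wrist_torque"]); p=fx(0,-.04,0)
a=np.deg2rad(8.35-90); q=p+.135*np.array([np.cos(a),np.sin(a),0]); tgt([(q[0],q[1],.0655,np.degrees(a)+90)])
im,d=shot("top","a6"); bays(im)
a=im[165:260,225:330,::-1]; sd,_=shot("side","a6s"); b=sd[165:245,240:370,::-1]
o=np.zeros((400,800,3),np.uint8); o[:362,:400]=cv2.resize(a,(400,362),interpolation=2); o[:246,400:]=cv2.resize(b,(400,246),interpolation=2)
cv2.imwrite("pics/z7.png",o)
```

```text
0.011796588801333854 [-10.29     1.2624   3.3086] [0.2946 2.006  0.3308]
[-0.0004  0.0033 -0.0011] [-0.006 -0.002 -0.002]
bay relay mm [62.2 39.9] x 45.3 78.7 y 33.4 47.2 66
bay relay mm [17.8 39.8] x 1.5 33.4 y 33.3 47.1 67
bay relay mm [-22.3  39.9] x -38.8 -7.1 y 33.2 46.5 67
bay relay mm [-61.4  39.7] x -76.5 -46.2 y 33.3 46.5 65
```

View pics/z7.png

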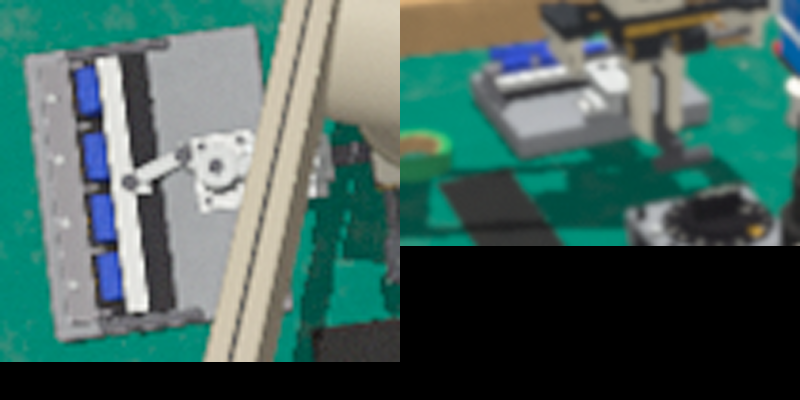

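The lever is halfway: the jaw has moved and all four relays are aligned in their bays, with a force of about 10 N. I'll finish the throw.

Request:
{"name": "move_arm", "arguments": {
  "deltas": [0.0007,0.0135,0,0,0,-0.1,0,0.0027,0.0268,0,0,0,-0.2,0,0.006,0.0399,0,0,0,-0.3,0,0.0107,0.0526,0,0,0,-0.4,0,0.0165,0.0647,0,0,0,-0.5,0,0.0236,0.0762,0,0,0,-0.6,0,0.0316,0.087,0,0,0,-0.7,0,0.0333,0.0888,0,0,0,-0.72,0,0.0333,0.0888,0,0,0,-0.72,0,0.0333,0.0888,0,0,0,-0.72,0]
}}

```text
t: 27.85
tool_pos: [0.6633, -0.0034, 0.0656]
orientation: [-1.091, -2.946, 0.0]
force: [0.3, -0.3, -2.4]
opening: 0.0116
gripper_force: 45.0
```

Run:
```python
from h import *
np.set_printoptions(precision=4,suppress=True,linewidth=170)
s=robot.read_state(); print(s["opening"],s["force"],s["wrist_torque"]); p=fx(0,-.04,0)
a=np.deg2rad(8.35-90)+.7; q=p+.135*np.array([np.cos(a),np.sin(a),0]); tgt([(q[0],q[1],.0655,np.degrees(a)+90)])
im,d=shot("top","a7"); bays(im)
```

```text
0.01157169862899226 [ 0.2906 -0.3362 -2.4421] [-0.0665  0.0441 -0.0059]
[ 0.0001 -0.0008  0.0001] [-0.    -0.     0.016]
bay relay mm [61.5 43.4] x 45.7 77.2 y 37.1 50.4 66
bay relay mm [17.9 43.7] x 2.2 34.1 y 37.1 50.4 68
bay relay mm [-22.8  43.6] x -38.1 -7.1 y 36.9 50.3 68
bay relay mm [-59.8  46.4] x -75.2 -47.0 y 42.0 50.3 39
```

Run:
```python
from h import *
np.set_printoptions(precision=4,suppress=True,linewidth=170)
# commanded pose now: tool at lever angle 1.42
p=fx(0,-.04,0); a=np.deg2rad(8.35-90)+.72; q=p+.135*np.array([np.cos(a),np.sin(a),0]); C=(q[0],q[1],.0655,np.degrees(a)+90)
tgt([(.439,-.1015,.13,8.1),(.439,-.1015,.0165,8.1)],C)
```

```text
[ 0.1071 -0.222  -0.0645] [0.    0.    0.724]
[ 0.1071 -0.222   0.049 ] [0.    0.    0.724]
```

Request:
{"name": "move_arm", "arguments": {
  "deltas": [0,0,-0.005,0,0,0.01,0,0,0,-0.015,0,0,0.01,0,0,0,-0.03,0,0,0.01,0,0,0,-0.055,0,0,0.01,0,0,0,-0.0645,0,0,0.01,0,0,0,-0.0645,0,0,0.01,0]
}}

```text
t: 28.65
tool_pos: [0.6646, -0.003, 0.1317]
orientation: [1.103, 2.939, 0.001]
force: [0.3, 0.1, -1.6]
opening: 0.0117
gripper_force: 45.0
```

Request:
{"name": "move_arm", "arguments": {
  "deltas": [0.021,-0.0446,0,0,0,0.143,0,0.042,-0.0892,0,0,0,0.286,0,0.063,-0.1338,0,0,0,0.43,0,0.084,-0.1785,0,0,0,0.57,0,0.1049,-0.2231,0,0,0,0.714,0,0.1049,-0.2231,0,0,0,0.714,0,0.1049,-0.2231,0.05,0,0,0.714,0,0.1049,-0.2231,0.09,0,0,0.714,0,0.1049,-0.2231,0.105,0,0,0.714,0,0.1049,-0.2231,0.105,0,0,0.714,0]
}}

```text
t: 29.9
tool_pos: [0.4374, -0.1015, 0.0244]
orientation: [-2.059, -2.369, 0.001]
force: [0.4, -0.8, -1.7]
opening: 0.0114
gripper_force: 45.0
```

Run:
```python
from h import *
np.set_printoptions(precision=4,suppress=True,linewidth=170)
s=robot.read_state(); print(s["opening"],s["force"]); tgt([(.439,-.1015,.0165,8.1)])
```

```text
0.011358355553349492 [ 0.3914 -0.8249 -1.7069]
[-0.0002  0.0016  0.0079] [-0.002 -0.001 -0.002]
```

Request:
{"name": "move_arm", "arguments": {
  "deltas": [0,0,0.004,0,0,0,0,0,0,0.008,0,0,0,0,0,0,0.008,0,0,0,0,0,0,0.008,0,0,0,0.4,0,0,0.008,0,0,0,0.4,0,0,0.008,0,0,0,0.4,0,0,-0.04,0,0,0,0.4,0,0,-0.09,0,0,0,0.45,0,0,-0.12,0,0,0,0.45]
}}

```text
t: 31.02
tool_pos: [0.439, -0.1023, 0.1482]
orientation: [2.06, 2.368, 0.002]
force: [1.1, -0.9, 0.2]
opening: 0.0417
gripper_force: 0.0
```

Request:
{"name": "move_arm", "arguments": {
  "deltas": [0.034,0.003,-0.01,0,0,-0.17,0.45,0.068,0.006,-0.02,0,0,-0.34,0.45,0.101,0.01,-0.03,0,0,-0.51,0.45,0.135,0.014,-0.04,0,0,-0.68,0.45,0.168,0.017,-0.05,0,0,-0.85,0.45,0.202,0.021,-0.05,0,0,-1.02,0.45,0.235,0.025,-0.05,0,0,-1.19,0.45,0.27,0.029,-0.05,0,0,-1.36,0.45,0.298,0.032,-0.05,0,0,-1.53,0.45,0.298,0.032,-0.05,0,0,-1.53,0.45]
}}

```text
t: 32.28
tool_pos: [0.428, 0.199, 0.1951]
orientation: [0.159, -3.137, -0.0]
force: [-0.4, -0.4, 0.0]
opening: 0.0421
gripper_force: 0.0
```

Run:
```python
from h import *
np.set_printoptions(precision=4,suppress=True,linewidth=170)
im,d=shot("top","a8"); bays(im)
a=im[165:290,225:400,::-1]; b=im[172:230,360:418,::-1]
o=np.zeros((400,800,3),np.uint8); o[:286,:400]=cv2.resize(a,(400,286),interpolation=2); o[:,400:]=cv2.resize(b,(400,400),interpolation=2)
cv2.imwrite("pics/z8.png",o); s=robot.read_state(); print(s["tool_pos"],s["q"])
sub=np.zeros(d.shape,bool);sub[246:275,308:385]=1;hsv=cv2.cvtColor(im,cv2.COLOR_RGB2HSV)
g=sub&(hsv[...,2]>75)&(hsv[...,2]<160)&(hsv[...,1]<80);vv,u=np.nonzero(g);k=(u>337)&(u<373)
w=pix2w("top",np.c_[u,vv][k],z=.021)[:,:2].astype(np.float32);l=cv2.fitLine(w,cv2.DIST_HUBER,0,.01,.01).ravel();print("grip",l,np.degrees(np.arctan2(-l[1],-l[0])),len(w))
P=cloud("top",d); print("bar z",np.median(P[sub&(P[...,2]>.01)][:,2]), "max",np.percentile(P[sub][:,2],98))
```

```text
bay relay mm [61.1 43.4] x 45.7 77.2 y 37.1 50.2 64
bay relay mm [17.9 43.7] x 2.2 34.1 y 37.1 50.4 68
bay relay mm [-23.   43.5] x -38.4 -7.1 y 36.9 50.3 69
bay relay mm [-57.5  43.9] x -68.5 -47.0 y 37.3 50.3 48
[0.4281 0.1979 0.1951] [ 0.3246 -0.205   1.8784 -0.0003  1.4687 -1.3441]
grip [ 0.1546 -0.988   0.4389 -0.098 ] 98.89434 181
bar z 0.019632343331488437 max 0.022953024925520628
```

View pics/z8.png

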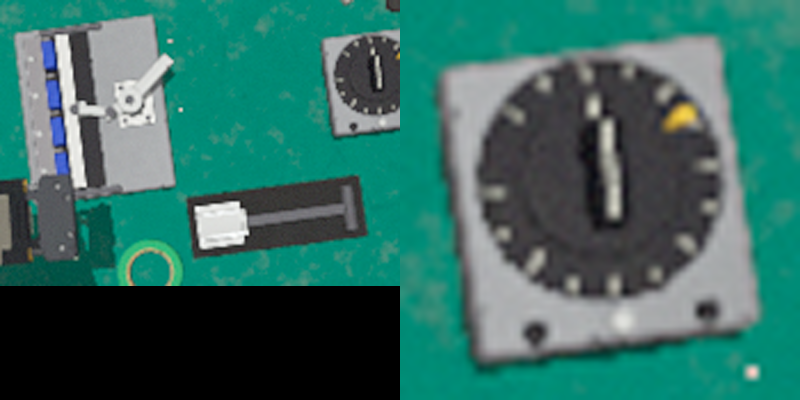

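The lever is locked at its stop, the bar lies on its rest, and the four relays are in place. In the right crop the pointer is at (593,105) and the brass marker at (681,118). Now the knob angles.

Run:
```python
from h import *
np.set_printoptions(precision=4,suppress=True,linewidth=170)
im=np.load("pics/a8.npz")["im"]; hsv=cv2.cvtColor(im,cv2.COLOR_RGB2HSV)
v=lambda x,y:[360+(x-400)/6.9,172+y/6.9]
T=[(545,82),(585,74),(628,70),(515,114),(493,192),(502,232),(537,262),(573,284),(614,287),(655,274),(686,243),(710,206),(707,166),(664,94)]
for z in(.037,):
    W=pix2w("top",[v(*t) for t in T],z=z)[:,:2]
    A=np.c_[2*W,np.ones(len(W))]; s=np.linalg.lstsq(A,(W**2).sum(1),rcond=None)[0]; c=s[:2]; r=np.sqrt(s[2]+c@c); print("ring",z,c,r,(np.linalg.norm(W-c,axis=1)-r).round(4))
R=pix2w("top",[v(606,120),v(615,218)],z=.065)[:,:2];print("rib",R,R.mean(0),np.degrees(np.arctan2(*(R[0]-R[1])[::-1])),np.linalg.norm(R[0]-R[1]))
Q=pix2w("top",[v(593,105)],z=.043)[0,:2]-c;print("pointer",np.degrees(np.arctan2(Q[1],Q[0])),np.linalg.norm(Q))
sub=np.zeros(im.shape[:2],bool);sub[172:230,360:418]=1
b=sub&(hsv[...,0]>15)&(hsv[...,0]<35)&(hsv[...,1]>100)&(hsv[...,2]>100);y,x=np.nonzero(b)
w=hsv[...,1][b].astype(float);uv=[(x*w).sum()/w.sum(),(y*w).sum()/w.sum()]
for z in(.039,.045):
    Q=pix2w("top",[uv,v(681,118)],z=z)[:,:2]-c;print("brass",uv,np.degrees(np.arctan2(Q[:,1],Q[:,0])),np.linalg.norm(Q,axis=1))
```

```text
ring 0.037 [ 0.5937 -0.1853] 0.04043831363881977 [ 0.0008 -0.001   0.0016 -0.001  -0.0003  0.0013 -0.0011  0.0004  0.0002  0.0002 -0.001   0.0012 -0.0007 -0.0007]
rib [[ 0.6112 -0.1833]
 [ 0.5755 -0.1862]] [ 0.5934 -0.1848] 4.669117544050091 0.035791360744220416
pointer 7.2811642546748585 0.026670703117271065
brass [np.float64(399.9940962761126), np.float64(188.48728428701182)] [-49.1873 -52.8739] [0.0368 0.0373]
brass [np.float64(399.9940962761126), np.float64(188.48728428701182)] [-49.2401 -53.0504] [0.0354 0.0359]
```

Run:
```python
from h import *
np.set_printoptions(precision=4,suppress=True,linewidth=170)
z=np.load("pics/top0.npz"); P=cloud("top",z["d"]).reshape(-1,3)
k=(P[:,2]>.08)&(P[:,0]<.9); Q=P[k]; r=np.hypot(Q[:,0]-.5936,Q[:,1]+.185); i=np.argsort(r)[:5]; print(r[i],Q[i])
H=(.5936,-.185,.12,95.8); tgt([H])
```

```text
[0.1576 0.1582 0.1583 0.1585 0.1585] [[ 0.6993 -0.3019  0.1649]
 [ 0.6988 -0.3032  0.1759]
 [ 0.6987 -0.3034  0.1675]
 [ 0.7    -0.3024  0.1711]
 [ 0.7023 -0.3004  0.1624]]
[-0.1273 -0.3973  0.0752] [-0.    -0.    -0.003]
```

Request:
{"name": "move_arm", "arguments": {
  "deltas": [-0.018,-0.057,0.0,0,0,0,0.45,-0.036,-0.113,0.01,0,0,0,0.45,-0.055,-0.17,0.02,0,0,0,0.45,-0.073,-0.227,0.035,0,0,0,0.45,-0.091,-0.284,0.05,0,0,0,0.45,-0.109,-0.34,0.06,0,0,0,0.45,-0.1273,-0.3973,0.0752,0,0,-0.003,0.45,-0.1273,-0.3973,0.0752,0,0,-0.003,0.45,-0.1273,-0.3973,0.0752,0,0,-0.003,0.45],
  "squeeze": 15
}}

```text
t: 33.45
tool_pos: [0.5931, -0.186, 0.1197]
orientation: [0.154, -3.137, -0.001]
force: [0.1, -0.3, 0.2]
opening: 0.0416
gripper_force: 0.0
```

Run:
```python
from h import *
np.set_printoptions(precision=4,suppress=True,linewidth=170)
tgt([(.5936,-.185,.058,95.8)]); print(robot.read_state()["q"])
```

```text
[-0.0006  0.001   0.0617] [ 0.001 -0.001 -0.003]
[-0.3865  0.263   1.542   0.0002  1.3377 -2.0552]
```

Request:
{"name": "move_arm", "arguments": {
  "deltas": [0,0.001,0.04,0,0,0,0.45,0,0.001,0.0615,0,0,0,0.45,0,0.001,0.0615,0,0,0,0,0,0.001,0.0615,0,0,0,0,0,0.001,0.0615,0,0,0,0,0,0.001,0.0615,0,0,0,0]
}}

```text
t: 34.2
tool_pos: [0.5949, -0.1841, 0.0602]
orientation: [-0.159, 3.135, -0.0]
force: [-0.9, 3.2, 7.2]
opening: 0.0123
gripper_force: 15.0
```

Request:
{"name": "move_arm", "arguments": {
  "deltas": [0,0,0,0,0,0.14,0,0,0,0,0,0,0.28,0,0,0,0,0,0,0.42,0,0,0,0,0,0,0.56,0,0,0,0,0,0,0.7,0,0,0,0,0,0,0.84,0,0,0,0,0,0,0.98,0,0,0,0,0,0,0.98,0,0,0,0,0,0,0.98,0,0,0,0,0,0,0.98,0]
}}

```text
t: 35.45
tool_pos: [0.5945, -0.1852, 0.0601]
orientation: [1.336, 2.841, -0.001]
force: [-2.0, -0.5, 6.1]
opening: 0.0117
gripper_force: 15.0
```

Request:
{"name": "move_arm", "arguments": {
  "deltas": [0,0,0,0,0,0,0.35,0,0,0,0,0,0,0.35,0,0,-0.03,0,0,0,0.4,0,0,-0.07,0,0,0,0.4,0.04,-0.03,-0.07,0,0,0,0.4,0.08,-0.06,-0.07,0,0,0,0.4,0.12,-0.09,-0.07,0,0,0,0.4,0.16,-0.12,-0.07,0,0,0,0.4,0.2,-0.15,-0.07,0,0,0,0.4,0.2,-0.15,-0.07,0,0,0,0.4]
}}

```text
t: 36.7
tool_pos: [0.3482, -0.1251, 0.1277]
orientation: [-1.337, -2.843, 0.0]
force: [0.3, -0.3, -0.3]
opening: 0.0371
gripper_force: 0.0
```

Run:
```python
from h import *
np.set_printoptions(precision=4,suppress=True,linewidth=170)
s=robot.read_state();print(s["tool_pos"],s["q"])
im,d=shot("top","a9"); bays(im)
a=im[165:290,225:400,::-1]; b=im[172:230,360:418,::-1]
o=np.zeros((400,800,3),np.uint8); o[:286,:400]=cv2.resize(a,(400,286),interpolation=2); o[:,400:]=cv2.resize(b,(400,400),interpolation=2)
cv2.imwrite("pics/z9.png",o)
```

```text
[ 0.3482 -0.1251  0.1277] [-0.4836 -0.4764  2.2127 -0.0001  1.4054 -1.1751]
bay relay mm [61.3 43.3] x 45.7 77.2 y 37.1 50.2 65
bay relay mm [17.7 43.6] x 2.2 34.1 y 37.1 50.2 67
bay relay mm [-23.   43.5] x -38.4 -7.1 y 36.9 50.3 69
bay relay mm [-61.8  43.7] x -76.2 -47.0 y 36.9 50.3 67
```

View pics/z9.png

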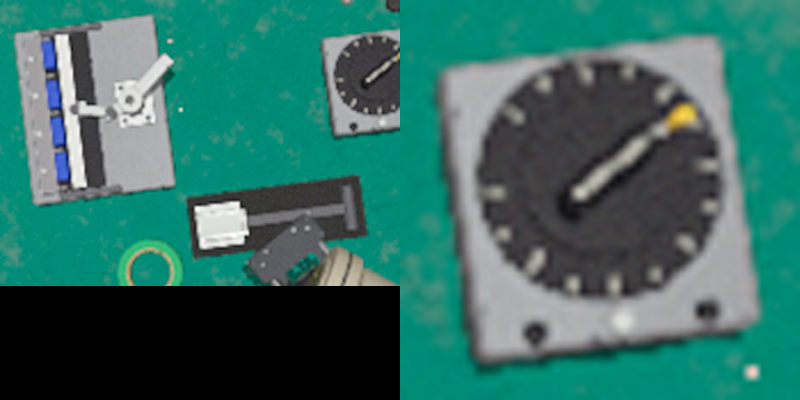

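The pointer now aims straight at the brass marker at crop (681,117). The lever is locked, the relays and bar are in place, and the gripper is clear. Handing in.

```bash
python3 -c "
from plant import robot
print(robot.close_job())"
```

```text
the job is handed in; nothing more can be done
None
```

I handed the job in at about 37 s of the 208 s limit; close_job returned no verdict. In the last picture all four relays stood in their own bays, the lever was locked at its stop, the bar lay along its rest, and the pointer stood at the brass marker.

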